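# Switch the keyed offering box to another well and tip the walnuts in

### The arm

A 7-joint arm with a two-finger parallel gripper is mounted at the origin on the work surface. World frame = base frame: x ahead of the robot, y to its left, z up, the work surface at z = 0. Lengths are in m, angles in degrees, forces in N, time in s.
With the tool pointing down it reaches from about 0.35 to 0.9 m from the base axis. Payload 19.9 kg.
Tool frame: the origin (TCP) lies on the centre line of the jaws, within the pads' length; the fingertips stand 14 mm ahead of it and the grasp point (between the pads) lies 5 mm behind it; z points along the fingers, y is the direction in which the jaws open and shut (so a half turn about z gives the same grasp; the last joint's range is limited). The gripper opens to 85 mm and grips with 20 to 120 N. Pads are 22 mm wide; open, the fingers measure 114 mm over their backs; the gripper's body (76 mm by 85 mm) begins 54 mm behind the grasp point. The pads swing forward as they close: fully open they stand 13 mm farther back than shut.
Start: joints at [-2.378, 23.915, -0.59, 92.452, 0.269, 63.638, -3.037], TCP at [0.625, 0, 0.221] pointing down, gripper open.
Joint ranges: [-161.28, 161.28], [-22.2, 115.67], [-73.04, 71.86], [3.21, 147.25], [-68.34, 248.33], [10.77, 114.83], [-161.83, 161.83]. Speed limits (degrees/s): [108.29, 108.29, 136.94, 136.94, 172.46, 172.46, 172.46].

### API

Orientations are given as [roll, pitch, yaw] about the fixed x, y, z axes, in that order (R = Rz(yaw) Ry(pitch) Rx(roll)).
In Python, from rig import sensors, cams, r gives the robot as it stands. The module is installed in compiled form; this text tells all that it offers.
- The arm moves only by the tool apply_moves, never from a script. Its argument "commands" is a list that holds one entry, the list of rows, each a list of 5 numbers: the opening, from 0 (shut) to 1 (fully open), then the shift along the tool's x, y, z normalised to -1 to 1, where 1 is 0.03 m, then the turn about the tool's z normalised to -1 to 1, where 1 is 180 degrees. A call has exactly 10 rows; each row shifts and turns the pose as measured when the row begins, along the tool's axes as they then stand; what a row does not reach is not made up. A row lasts 1/8 s, in which the tool goes at most 62.5 mm and 10.7 degrees, less where a joint would pass 70% of its speed; a pose out of reach is approached as far as the arm can. A call with a number of a shift or a turn outside -1 to 1 is refused whole. A call with a gripper value outside its range is refused whole. The fingers move at their own pace and stop on an object; "grip_force" is the grip in N (left out, the last holds). Time passes only in rows, so rows that do not move let the fingers close, or fill a call up. It gives the time, the measured TCP pose, the force and the opening at its end, in the units of the state.
- sensors.get_obs(): the state, without advancing time (a new reading comes with each control period).
- cams.capture(name): name is "scene" or "side" or "wrist"; returns a dict with "color" (480x640x3 uint8, red, green, blue), "depth" (480x640 float32, m along the optical axis (not along the pixel's ray), 0 where there is no reading), "fov_y" (degrees; the focal length in pixels is half the picture's height over the tangent of half this angle, whatever the lens; pixels are square), "cx", "cy" (the principal point, pixels), "world_from_camera" (4x4, takes a point from camera to world coordinates). Camera axes: x right, y up, looking along -z (the intrinsics and any distortion apply to the point x, -y, -z); pixel columns grow to the right and rows downward; lengths in m; the calibration is good to about 2 mm. A picture is of the moment at which its call begins.
- r.job_done(): hands the job in, once; it reports no verdict.
Trained networks look in the newest picture that a camera, given by its name, has taken for a name from the list of things; names that differ only in an ending like _2 or _b are one class to them, and where a whole thing is asked for, a point or a joint stands for the part that bears it (a point fixed in the world has none). Each returns a list of dicts, best first, with "p" (0 to 1); they miss things now and then, are a little off and sometimes report something else, mostly with a low value. They report only what shows in the picture. A call takes as long as a camera call. They do not tell look-alikes from the thing itself.
- cams.spot_in(camera, query): "at" ([x, y, z] in m, in world coordinates, good to about 4 mm: the middle of the surface that is visible of it).
- cams.regions_of(camera, query): "region" (480x640 bool, what is visible of it).
The state is a dict: "time": time; "joint_pos": joint angles; "joint_velocities": joint speeds; "effort": joint torques, N m; "tcp_pos": TCP position; "orientation": TCP orientation; "ft_force": force on the tool from outside, world axes, zero at the start; "moment": the same for the moment, N m; "width": finger opening in m.
Only numpy, scipy, OpenCV 4.12 (cv2) and the standard library are available. Lean on these libraries where they do the work, as an engineer would, in place of code of your own. Each camera call takes 0.05 s, during which the arm holds its last target.

### The job

Put the walnuts away in the well behind the key with the round stud: press that key, without forcing it, until it catches and stays down by itself, so that its lid opens and the key that was down pops up and shuts its own lid. Then tip the walnuts out of the steel tray into the open well and stand the empty tray upright on the altar top again, clear of the box. Leave the jar, the lotus bud and the cup where they are.

Things in the scene. Friction and masses are not known exactly. Their poses are not given: they have to be found in the camera images.
- plinth: Base of the fixed wooden keyed box, 186 (x) x 262 (y) mm; origin at the centre of its underside, on the altar top; local -x is the key side, facing the robot. On it three bays 86 mm apart along y, in an order that varies; each spans x -90 to +90 mm, top 80 mm above the altar, with a key at x = -70 mm, a lid hinge across its middle (x = 0) and an open-topped well behind that.
- key_round_top (a point): Top centre of the key whose black plastic cap, 32 (x) x 46 (y) mm, bears a round steel stud 16 mm across and 3 mm tall; the point is on top of that. Moves with the key; about 99 mm above the altar top when up. The lid behind it bears a larger such mark. Starts up; this is the one to press.
- key_round (a joint): Travel of that key, m, downward: 0 up, about 0.011 latched, 0.013 hard stop. To latch it must be pushed past about 0.0115, against 4 to 10 N on the way (most half-way, as the other key lets go); beyond the stop the force rises steeply, and over 30 N is forcing it. All keys are interlocked: a key that latches pops up any other; one pressed only part-way pops up the others and does not stay down.
- well_round (a point): Centre of the inner floor of the well behind that key, 12 mm above the altar top; axes as the plinth's. Well 82 (x) x 76 (y) mm inside, 68 mm deep, mouth 80 mm above the altar top. Its lid, 87 mm long, hinges along its key-side edge, at local x = -41 mm.
- key_bar_top (a point): Top centre of the key whose black plastic cap, 32 (x) x 46 (y) mm, bears a raised steel bar 24 (y) x 6 (x) mm, 3 mm tall; the point is on top of that. Moves with the key; about 99 mm above the altar top when up. The lid behind it bears a larger such mark. Starts latched down with its lid open.
- key_bar (a joint): Travel of that key, m, downward: 0 up, about 0.011 latched, 0.013 hard stop. The lid is linked to the key: key up = lid shut; key latched = lid open, upright to about 5 degrees on the well's key side, its edge 167 mm above the altar top. So it is for all three bays.
- well_bar (a point): Centre of the inner floor of the well behind that key, 12 mm above the altar top; axes as the plinth's. Well 82 (x) x 76 (y) mm inside, 68 mm deep, mouth 80 mm above the altar top. Its lid, 87 mm long, hinges along its key-side edge, at local x = -41 mm.
- key_plain_top (a point): Top centre of the key whose black plastic cap, 32 (x) x 46 (y) mm, bears nothing (flat); the point is on top of that cap. Moves with the key; about 96 mm above the altar top when up. The lid behind it is flat too. Starts up with its lid shut.
- key_plain (a joint): Travel of that key, m, downward: 0 up, about 0.011 latched, 0.013 hard stop. Works like the other keys.
- well_plain (a point): Centre of the inner floor of the well behind that key, 12 mm above the altar top; axes as the plinth's. Well 82 (x) x 76 (y) mm inside, 68 mm deep, mouth 80 mm above the altar top. Its lid, 87 mm long, hinges along its key-side edge, at local x = -41 mm.
- tray: Loose steel trough tray with three walnuts on it, 138 (x) x 64 (y) mm, floor 3 mm, walls 18 mm high at both sides and behind the nuts, open at the -x end (the spout, 60 mm from the origin). Origin under its floor, z up. Mass about 0.18 kg.
- tray_fin (a point): Where to hold the tray: on its upright wooden fin handle at the +x end, 30 (x) x 12 (y) x 58 (z) mm, top 61 mm above the tray's underside; this point is 42 mm above the underside and 63 mm from the tray's origin along +x. Fingers close on it along the tray's y.
- tray_spout (a point): Middle of the open spout edge of the tray, on its floor (x = -60 mm, z = 3 mm).
- walnut1_mid (a point): Centre of a loose hard walnut, 28 mm across and 28 mm tall, flat foot, about 14 g. They begin to slide or roll when the tray is tipped 25 to 40 degrees.
- walnut2_mid (a point): Centre of a loose hard walnut, 28 mm across and 28 mm tall, flat foot, about 14 g. They begin to slide or roll when the tray is tipped 25 to 40 degrees.
- walnut3_mid (a point): Centre of a loose hard walnut, 28 mm across and 28 mm tall, flat foot, about 14 g. They begin to slide or roll when the tray is tipped 25 to 40 degrees.
- jar: Bystander: closed clear glass jar, 64 mm across, 95 mm tall, origin under its base.
- lotus: Bystander: white plastic lotus bud on a foot, 52 mm across, 98 mm tall, origin under its foot.
- cup: Bystander: white ceramic cup, 70 mm across, 50 mm tall, origin under its base.
Mind the look-alikes: they are no part of the job. Leave any red look-alike of the part that bears walnut2_mid alone. What is shaped like the part that bears walnut1_mid but pink is not meant.

How it is judged (in metres and radians):
On the way, in this order (a step that is already met when the one before it is completed fails the run):
1. the round-stud key is latched down with nothing on it, and both other keys are up (value of joint key_round above 0.0085 m and value of joint each of key_bar, key_plain below 0.002 m and contact force between the arm and key_round below 0.2 N), for 0.3 s.
2. the tray is tipped over the open well (angle between tray's own z axis and vertical above 0.3 rad and horizontal distance between tray_spout and well_round below 0.07 m and height (world z) of tray_spout above 0.06 m), for 0.1 s.
At the end, for the whole second after the job is handed in: The round-stud key is latched down (more than 8.5 mm) and both other keys are up (less than 2 mm); all three walnuts lie at rest in the well behind it, below its mouth; the tray stands released, upright (within 0.1 rad) and at rest on the altar top, clear of the box (value of joint key_round above 0.0085 m and value of joint each of key_bar, key_plain below 0.002 m and x of walnut1_mid in the frame of well_round between -0.041 and 0.041 m and y of walnut1_mid in the frame of well_round between -0.041 and 0.041 m and z of walnut1_mid in the frame of well_round between 0 and 0.062 m and x of walnut2_mid in the frame of well_round between -0.041 and 0.041 m and y of walnut2_mid in the frame of well_round between -0.041 and 0.041 m and z of walnut2_mid in the frame of well_round between 0 and 0.062 m and x of walnut3_mid in the frame of well_round between -0.041 and 0.041 m and y of walnut3_mid in the frame of well_round between -0.041 and 0.041 m and z of walnut3_mid in the frame of well_round between 0 and 0.062 m and angle between tray's own z axis and vertical below 0.1 rad and height (world z) of tray below 0.008 m and linear speed of tray below 0.02 m/s and linear speed of each of walnut1, walnut2, walnut3 below 0.03 m/s and not (x of tray in the frame of plinth between -0.1 and 0.1 m and y of tray in the frame of plinth between -0.13 and 0.13 m) and contact force between tray and plinth below 0.1 N); the robot touches nothing.
It fails at once if a key is forced (over 30 N from the robot) (contact force between the arm and key_round above 30 N or contact force between the arm and key_bar above 30 N or contact force between the arm and key_plain above 30 N).
It fails at once if the jar is shifted more than 30 mm or tipped over (distance of jar from where it was at the start of the episode above 0.03 m or angle between jar's own z axis and vertical above 0.5 rad).
It fails at once if the lotus is shifted more than 30 mm or tipped over (distance of lotus from where it was at the start of the episode above 0.03 m or angle between lotus's own z axis and vertical above 0.5 rad).
It fails at once if the cup is shifted more than 30 mm or tipped over (distance of cup from where it was at the start of the episode above 0.03 m or angle between cup's own z axis and vertical above 0.5 rad).
It also fails if it takes over 72 s, if anything falls off the work surface, if the arm or the gripper's body presses on something with over 40 N, if the wrist force passes 120 N, or if a joint passes its speed limit or range.

## Working session

There is one attempt and no reset: what is moved stays moved. The work goes in short steps, Python scripts to look and compute and a tool call to move; the robot and the scene stay as the last step left them, time stands still between calls to the robot, and variables do not carry over. Pictures are saved under pics/ and viewed, and the job is handed in when it is done.

Besides the shell and the picture viewer there is one more tool, called after "Request:" in YAML: its name, and indented under it one key for each argument. apply_moves: Moves the arm, as the interface text tells. Scaled input: -1 to 1 covers 0.03 m each way for a shift and 180 degrees each way for a turn. Its arguments: {"type":"object","properties":{"commands":{"type":"array","items":{"type":"array","items":{"type":"array","items":{"type":"number"}}}},"grip_force":{"type":"number"}},"required":["commands"]}

```bash
mkdir -p pics; cat > h.py <<'E'
import numpy as np, cv2
from rig import sensors, cams, r
def save(c,n):
    cv2.imwrite('pics/'+n+'.png', c['color'][:,:,::-1])
def pw(c,u,v,d=None):
    f=240/np.tan(np.radians(c['fov_y']/2))
    d=c['depth'][int(v),int(u)] if d is None else d
    p=np.array([(u-c['cx'])/f*d,-(v-c['cy'])/f*d,-d,1])
    return (c['world_from_camera']@p)[:3]
def cloud(c):
    f=240/np.tan(np.radians(c['fov_y']/2)); v,u=np.mgrid[:480,:640]; d=c['depth']
    P=np.stack([(u-c['cx'])/f*d,-(v-c['cy'])/f*d,-d,np.ones_like(d)],-1)
    return P@c['world_from_camera'].T
E
python3 - <<'E'
from h import *
np.set_printoptions(precision=3,suppress=True)
print(sensors.get_obs())
for n in ['scene','side']:
    c=cams.capture(n); save(c,n+'0'); print(n,{k:c[k] for k in ('fov_y','cx','cy')},c['world_from_camera'])
    for q in ['plinth','key_round_top','key_bar_top','key_plain_top','well_round','well_bar','tray','tray_fin','tray_spout','walnut1_mid','jar','lotus','cup']:
        print(q,[(round(o['p'],2),np.round(o['at'],3)) for o in cams.spot_in(n,q)][:6])
E
```

```text
{'time': 0.0, 'joint_pos': array([-2.379, 23.949, -0.591, 92.487,  0.267, 63.636, -3.037]), 'joint_velocities': array([ 0.009,  0.063,  0.038,  0.046,  0.002,  0.025, -0.118]), 'effort': array([  0.   , -86.444,   0.679, -43.49 ,   0.019,   0.007,   0.   ]), 'tcp_pos': array([0.625, 0.   , 0.22 ]), 'orientation': array([-179.929,    0.003,   90.001]), 'ft_force': array([-0.484, -0.735,  0.358]), 'moment': array([ 0.029, -0.013, -0.013]), 'width': 0.0853767678267615}
scene {'fov_y': 53.68366529202483, 'cx': 317.6620935007739, 'cy': 243.79518818607818} [[ 0.72  -0.416  0.555  1.142]
 [ 0.694  0.442 -0.568 -0.526]
 [-0.009  0.794  0.607  0.669]
 [ 0.     0.     0.     1.   ]]
plinth [(0.9, array([ 0.641, -0.039,  0.006]))]
key_round_top []
key_bar_top [(0.74, array([ 0.506, -0.021,  0.084]))]
key_plain_top [(0.66, array([0.485, 0.146, 0.097])), (0.18, array([ 0.503, -0.318,  0.009]))]
well_round [(0.94, array([0.609, 0.083, 0.082]))]
well_bar [(0.94, array([ 0.579, -0.028,  0.06 ]))]
tray [(0.92, array([ 0.505, -0.318,  0.009]))]
tray_fin [(0.76, array([ 0.503, -0.319,  0.007]))]
tray_s
[... 672 characters left out ...]
_top [(0.84, array([ 0.5  , -0.015,  0.088]))]
key_plain_top [(0.91, array([0.474, 0.156, 0.095]))]
well_round [(0.65, array([0.545, 0.084, 0.084]))]
well_bar [(0.71, array([0.472, 0.153, 0.095])), (0.67, array([ 0.566, -0.015,  0.083]))]
tray [(0.57, array([ 0.487, -0.299,  0.003]))]
tray_fin [(0.85, array([ 0.493, -0.297,  0.005]))]
tray_spout [(0.24, array([ 0.489, -0.299,  0.003]))]
walnut1_mid [(0.58, array([ 0.46 , -0.154,  0.02 ])), (0.49, array([ 0.492, -0.24 ,  0.022]))]
jar [(0.66, array([ 0.696, -0.136,  0.067])), (0.53, array([ 0.687, -0.29 ,  0.035]))]
lotus [(0.67, array([0.557, 0.394, 0.067])), (0.58, array([0.476, 0.155, 0.095]))]
cup [(0.98, array([ 0.684, -0.288,  0.032]))]
```

View pics/scene0.png

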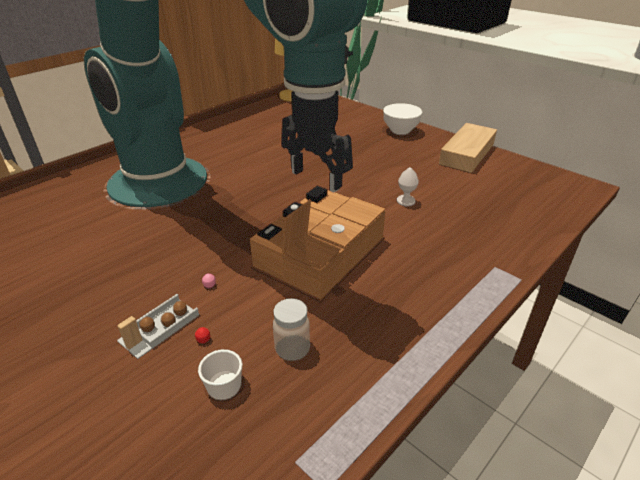

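View pics/side0.png

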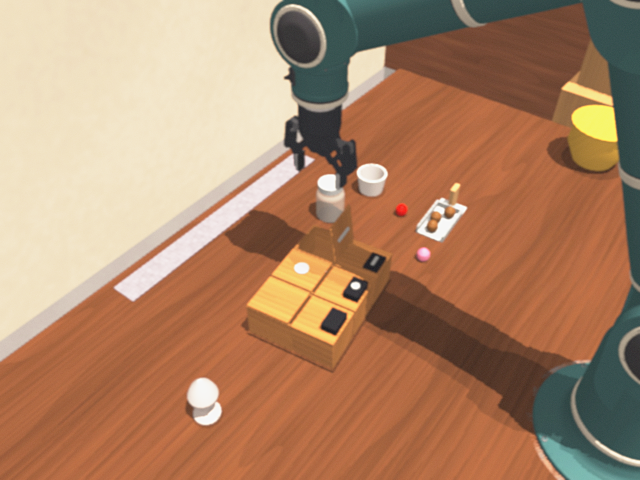

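The scene image shows the box with its bar bay, lid open, at the -y end. The round-stud key (293,209) is in the middle and the plain key is at +y. The tray with three brown walnuts is at (160,325), next to a pink ball (209,281) and a red ball (203,336), which are look-alikes to leave alone. Next I'll measure the geometry.

```bash
python3 - <<'E'
from h import *
np.set_printoptions(precision=4,suppress=True)
C={n:cams.capture(n) for n in ['scene','side']}
np.savez('c0.npz',**{n+'_'+k:np.array(v) for n,c in C.items() for k,v in c.items()})
for n,c in C.items():
    P=cloud(c); z=P[...,2]; ok=c['depth']>0
    m=ok&(abs(P[...,0]-.9)<.05)|ok&(abs(P[...,0]-.4)<.03)&(abs(P[...,1])<.1)
    print(n,'table z',np.median(z[ok&(abs(z)<.02)]))
    # box top
    m=ok&(abs(z-.082)<.006)&(P[...,0]>.4)&(P[...,0]<.75)&(abs(P[...,1]-.07)<.25)
    pts=P[m][:,:2].astype(np.float32); print(len(pts),cv2.minAreaRect(pts), pts.min(0),pts.max(0))
    # tray & fin
    m=ok&(z>.03)&(z<.075)&(abs(P[...,0]-.47)<.1)&(abs(P[...,1]+.32)<.1)
    p=P[m]; print('fin',len(p),p[:,:3].mean(0),p.min(0),p.max(0))
    m=ok&(z>.005)&(z<.04)&(abs(P[...,0]-.49)<.09)&(abs(P[...,1]+.29)<.11)
    p=P[m][:,:2].astype(np.float32); print('tray',cv2.minAreaRect(p))
    x=cv2.resize(c['color'][255:375,90:250] if n=='scene' else c['color'][170:270,370:500],None,fx=4,fy=4,interpolation=cv2.INTER_CUBIC)
    cv2.imwrite(f'pics/{n}_tray.png',x[:,:,::-1])
    x=cv2.resize(c['color'][170:300,230:400] if n=='scene' else c['color'][190:370,240:400],None,fx=4,fy=4 if n=='scene' else 3.3,interpolation=cv2.INTER_CUBIC)
    cv2.imwrite(f'pics/{n}_box.png',x[:,:,::-1])
E
```

```text
scene table z 0.0016745641239218068
3843 ((0.5818184018135071, 0.0015024691820144653), (0.21216034889221191, 0.43003755807876587), 17.018741607666016) [ 0.4598 -0.18  ] [0.7387 0.2161]
fin 427 [ 0.5002 -0.3335  0.0458] [ 0.479 -0.364  0.03   1.   ] [ 0.5109 -0.2399  0.0646  1.    ]
tray ((0.4993532598018646, -0.2868742346763611), (0.16097693145275116, 0.14331918954849243), 51.09983825683594)
side table z -0.00033445839203921635
7171 ((0.5765571594238281, 0.016123369336128235), (0.21288955211639404, 0.4064559042453766), 16.796581268310547) [ 0.4498 -0.1635] [0.7352 0.2177]
fin 141 [ 0.4954 -0.3345  0.0475] [ 0.4789 -0.3634  0.03    1.    ] [ 0.5697 -0.2332  0.0641  1.    ]
tray ((0.508836030960083, -0.25278085470199585), (0.14058978855609894, 0.20002378523349762), 18.3624210357666)
```

View pics/scene_tray.png

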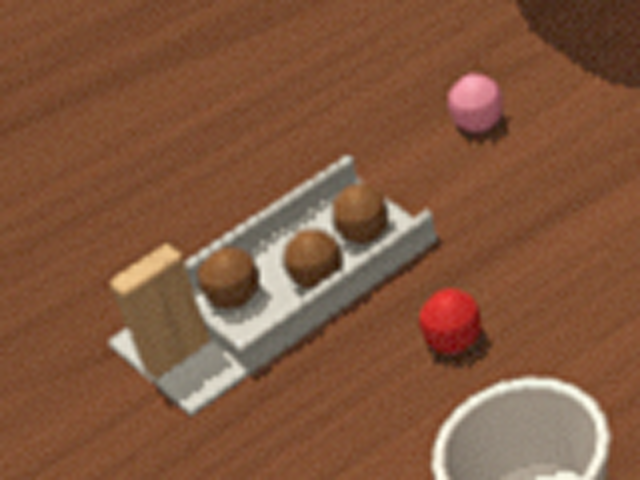

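View pics/side_box.png

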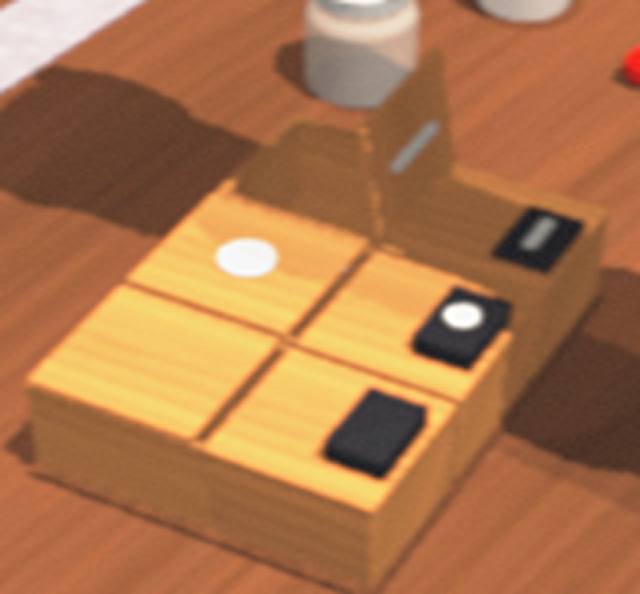

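The enlarged crops confirm it: the key with the round stud is the middle one (crop 462,316), up, and its lid has the matching round mark. The three brown nuts are on the tray, and the pink and red balls are separate. Now I'll refine the poses.

```bash
cat > geo.py <<'E'
from h import *
np.set_printoptions(precision=4,suppress=True)
D=np.load('c0.npz'); C={n:{k:D[n+'_'+k] for k in ['color','depth','fov_y','cx','cy','world_from_camera']} for n in ['scene','side']}
for n,c in C.items():
    P=cloud(c)[...,:3]; ok=c['depth']>0; z=P[...,2]; col=c['color'].astype(int)
    m=ok&(abs(z-.082)<.008)&(P[...,0]>.4)&(P[...,0]<.72)&(P[...,1]>-.1)&(P[...,1]<.25)
    k,lab=cv2.connectedComponents(m.astype(np.uint8)); s=np.bincount(lab[lab>0].ravel()); 
    mm=lab==s.argmax(); p=P[mm]; print(n,'top',len(p),np.median(p[:,2]),cv2.minAreaRect(p[:,:2].astype(np.float32)))
    dark=ok&(col.max(-1)<60)&(z>.078)&(z<.105)&(P[...,0]>.42)&(P[...,0]<.56)&(abs(P[...,1]-.07)<.15)
    k,lab,st,ce=cv2.connectedComponentsWithStats(dark.astype(np.uint8))
    for i in range(1,k):
        if st[i,4]>20: q=P[lab==i]; print(' key',st[i,4],ce[i],(q.min(0)+q.max(0))/2,np.median(q[:,2]),cv2.minAreaRect(q[:,:2].astype(np.float32)))
    white=ok&(col.min(-1)>170)&(z>.07)&(z<.11)&(P[...,0]>.42)&(P[...,0]<.72)&(abs(P[...,1]-.07)<.15)
    k,lab,st,ce=cv2.connectedComponentsWithStats(white.astype(np.uint8))
    for i in range(1,k):
        if st[i,4]>5: q=P[lab==i]; print(' white',st[i,4],ce[i],np.median(q,0))
    # fin top
    A=(abs(P[...,0]-.5)<.1)&(P[...,1]<-.2)&(P[...,1]>-.42)&ok
    m=A&(z>.056)&(z<.07)&(P[...,1]<-.29); q=P[m]; print(' fintop',len(q),q.mean(0),cv2.minAreaRect(q[:,:2].astype(np.float32)))
    for s in [5]:
        hsv=cv2.cvtColor(c['color'],cv2.COLOR_RGB2HSV)
        m=A&(z>.001)&(z<.03)&(hsv[...,1]<60)&(P[...,0]<.6)
        k,lab,st,ce=cv2.connectedComponentsWithStats(m.astype(np.uint8)); i=st[1:,4].argmax()+1
        q=P[lab==i]; print(' steel',len(q),cv2.minAreaRect(q[:,:2].astype(np.float32)), cv2.boxPoints(cv2.minAreaRect(q[:,:2].astype(np.float32))))
    for o in cams.spot_in(n,'walnut1_mid'): print('  nut',o)
E
python3 geo.py
```

```text
scene top 4133 0.08394863343841141 ((0.5585451722145081, 0.07801874727010727), (0.18272912502288818, 0.25795918703079224), 8.677387237548828)
 key 220 [316.2409 193.9318] [0.4781 0.1498 0.0912] 0.09620132881420973 ((0.47741857171058655, 0.14994139969348907), (0.03198029473423958, 0.04435478150844574), 7.521345615386963)
 key 60 [286.9167 211.5   ] [0.488  0.052  0.0904] 0.09602773968686634 ((0.48814043402671814, 0.05183636397123337), (0.021300431340932846, 0.02286488562822342), 88.60342407226562)
 key 181 [269.0387 231.7017] [ 0.503  -0.0174  0.0852] 0.0865742659123816 ((0.5029080510139465, -0.01772097684442997), (0.032655104994773865, 0.046237751841545105), 8.057746887207031)
 white 16 [293.8125 206.0625] [0.4886 0.0681 0.1002]
 white 67 [337.5821 227.5224] [0.6034 0.0848 0.0897]
 fintop 130 [ 0.5003 -0.3491  0.0611] ((0.49915772676467896, -0.34843069314956665), (0.014385939575731754, 0.02961829863488674), 2.5936810970306396)
 steel 1364 ((0.485516220331192, -0.294388085603714), (0.085532046854496, 0.1410110741853714), 3.774097442626953) [[ 0.4382 -0.2269]
 [ 0.4475 -0.3676]
 [ 0.53
[... 619 characters left out ...]
0.4709 0.1576 0.0907] 0.0934761668883265 ((0.4657519459724426, 0.16201560199260712), (0.04496392607688904, 0.022793633863329887), 63.07255172729492)
 white 143 [301.2028 267.6084] [0.6041 0.085  0.087 ]
 white 53 [355.1321 285.0943] [0.4901 0.0678 0.0978]
 fintop 52 [ 0.4964 -0.3459  0.0593] ((0.49640217423439026, -0.34772929549217224), (0.012469018809497356, 0.031960781663656235), 5.958089828491211)
 steel 733 ((0.4957498610019684, -0.29337888956069946), (0.0723116546869278, 0.14404277503490448), 5.752335548400879) [[ 0.4526 -0.2253]
 [ 0.467  -0.3687]
 [ 0.5389 -0.3614]
 [ 0.5245 -0.2181]]
  nut {'at': [0.4998, -0.0122, 0.0814], 'p': 0.69}
  nut {'at': [0.4915, -0.2424, 0.0242], 'p': 0.62}
```

Request:
apply_moves:
  commands:
    - [[0,0.447,-0.907,0,0],[0,0.447,-0.907,0,0],[0,0.447,-0.907,0,0],[0,0.447,-0.907,0,0],[0,0.447,-0.907,0,0],[0,0,0,0.6,0],[0,0,0,0.6,0],[0,0,0,0.6,0],[0,0,0,0.6,0],[0,0,0,0,0]]

```text
time: 2.85
tcp_pos: [0.4851, 0.0694, 0.1481]
orientation: [179.8, -0.0, 90.0]
ft_force: [-0.2, 0.4, -0.1]
width: 0.0002
```

Request:
apply_moves:
  commands:
    - [[0,-0.06,0.13,0.25,0],[0,0,0,0.25,0],[0,0,0,0.25,0],[0,0,0,0.2,0],[0,0,0,0.05,0],[0,0,0,0.05,0],[0,0,0,0.05,0],[0,0,0,0.05,0],[0,0,0,0.05,0],[0,0,0,0,0]]

```text
time: 4.1
tcp_pos: [0.4905, 0.0676, 0.1117]
orientation: [179.7, -0.0, 90.0]
ft_force: [-0.1, -0.3, -0.3]
width: 0.0
```

```bash
python3 - <<'E'
from h import *
print(sensors.get_obs()['ft_force'],sensors.get_obs()['tcp_pos'])
c=cams.capture('side'); cv2.imwrite('pics/s1.png',cv2.resize(c['color'][180:380,240:440],None,fx=3,fy=3)[:,:,::-1])
E
```

```text
[-0.13680151 -0.33897068 -0.25867543] [0.49053278 0.06758506 0.1116853 ]
```

View pics/s1.png

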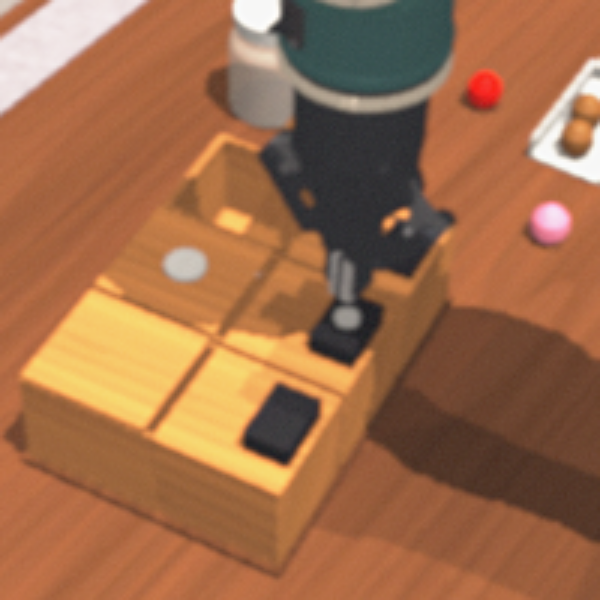

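Request:
apply_moves:
  commands:
    - [[0,0,0,0.03,0],[0,0,0,0.03,0],[0,0,0,0.03,0],[0,0,0,0.03,0],[0,0,0,0.03,0],[0,0,0,0.03,0],[0,0,0,0.03,0],[0,0,0,0.03,0],[0,0,0,0,0],[0,0,0,0,0]]

```text
time: 5.4
tcp_pos: [0.4907, 0.0676, 0.1041]
orientation: [179.7, -0.0, 90.0]
ft_force: [0.1, 0.3, 0.3]
width: -0.0
```

```bash
python3 - <<'E'
from h import *
c=cams.capture('side'); a=cv2.resize(c['color'][220:340,290:410],None,fx=5,fy=5,interpolation=2)[:,:,::-1]
cv2.imwrite('pics/s2.png',a)
P=cloud(c); ok=c['depth']>0; m=ok&(abs(P[...,0]-.49)<.02)&(abs(P[...,1]-.068)<.03)
v,u=np.where(m); o=np.argsort(u)
for row in range(276,296): print(row,[int(1000*P[row,uu,2]) if m[row,uu] else 0 for uu in range(346,368,2)])
E
```

```text
276 [0, 0, 127, 128, 129, 134, 135, 137, 132, 125, 0]
277 [0, 0, 126, 128, 131, 132, 129, 133, 127, 0, 0]
278 [0, 0, 123, 126, 127, 132, 129, 131, 126, 0, 0]
279 [0, 0, 117, 122, 125, 129, 124, 127, 90, 0, 0]
280 [0, 0, 113, 121, 124, 122, 124, 124, 97, 91, 0]
281 [0, 0, 95, 119, 116, 119, 121, 93, 96, 96, 98]
282 [0, 0, 92, 96, 118, 119, 97, 95, 98, 96, 94]
283 [0, 0, 93, 97, 102, 114, 96, 94, 95, 95, 97]
284 [0, 97, 94, 97, 95, 95, 98, 96, 95, 94, 91]
285 [0, 93, 92, 96, 99, 98, 100, 94, 94, 96, 92]
286 [0, 97, 99, 99, 100, 98, 94, 94, 94, 98, 92]
287 [93, 94, 97, 96, 98, 95, 95, 96, 93, 99, 90]
288 [95, 96, 95, 98, 96, 97, 97, 94, 96, 93, 86]
289 [94, 96, 99, 97, 96, 95, 94, 94, 92, 93, 80]
290 [95, 96, 95, 96, 93, 94, 93, 92, 94, 88, 77]
291 [92, 93, 94, 98, 95, 96, 98, 96, 95, 84, 80]
292 [95, 98, 97, 96, 94, 95, 96, 95, 90, 86, 77]
293 [94, 94, 96, 97, 94, 98, 93, 97, 89, 79, 78]
294 [91, 93, 95, 97, 95, 94, 94, 95, 86, 78, 0]
295 [90, 90, 93, 94, 96, 96, 95, 90, 83, 78, 0]
```

View pics/s2.png

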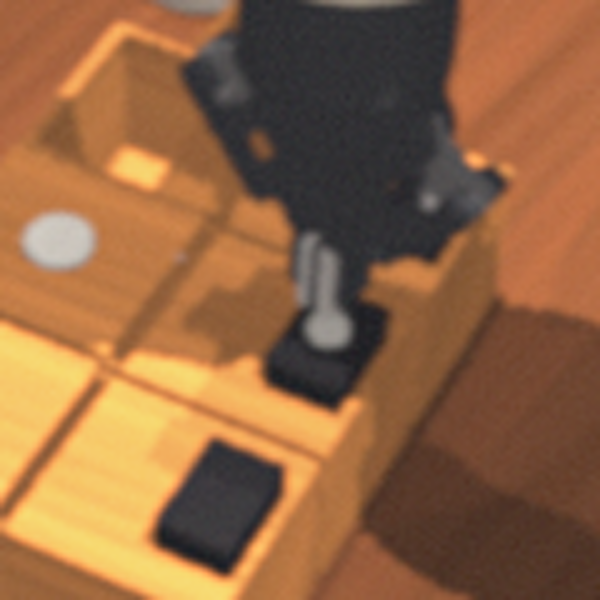

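Request:
apply_moves:
  commands:
    - [[0,0,0,0.03,0],[0,0,0,0.03,0],[0,0,0,0.03,0],[0,0,0,0.03,0],[0,0,0,0.03,0],[0,0,0,0.03,0],[0,0,0,0.03,0],[0,0,0,0.03,0],[0,0,0,0,0],[0,0,0,0,0]]

```text
time: 6.7
tcp_pos: [0.4907, 0.0676, 0.0964]
orientation: [179.7, -0.0, 90.0]
ft_force: [-0.4, -0.3, -0.2]
width: 0.0001
```

```bash
python3 - <<'E'
from h import *
c=cams.capture('side'); a=cv2.resize(c['color'][220:340,290:410],None,fx=5,fy=5,interpolation=2)[:,:,::-1]
cv2.imwrite('pics/s3.png',a)
E
```

```text
(no output)
```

View pics/s3.png

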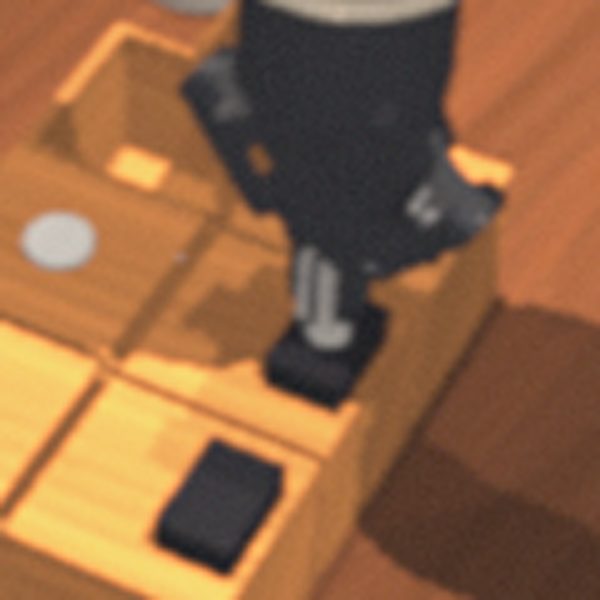

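```bash
python3 - <<'E'
from h import *
np.set_printoptions(precision=3,suppress=True)
c=cams.capture('side'); P=cloud(c)[...,:3]
for v in range(270,290,2): print(v,[tuple((1000*P[v,u]).astype(int)) for u in (350,353,356,359)])
s=cams.capture('scene'); P=cloud(s)[...,:3]
a=cv2.resize(s['color'][130:250,230:350],None,fx=5,fy=5,interpolation=2)[:,:,::-1]; cv2.imwrite('pics/sc3.png',a)
w=cams.capture('wrist'); save(w,'w3'); print(w['world_from_camera'])
E
```

```text
270 [(np.int64(498), np.int64(74), np.int64(139)), (np.int64(491), np.int64(75), np.int64(144)), (np.int64(483), np.int64(77), np.int64(151)), (np.int64(476), np.int64(79), np.int64(157))]
272 [(np.int64(496), np.int64(76), np.int64(136)), (np.int64(487), np.int64(80), np.int64(145)), (np.int64(480), np.int64(81), np.int64(151)), (np.int64(476), np.int64(79), np.int64(152))]
274 [(np.int64(495), np.int64(78), np.int64(133)), (np.int64(489), np.int64(77), np.int64(137)), (np.int64(483), np.int64(76), np.int64(139)), (np.int64(478), np.int64(74), np.int64(141))]
276 [(np.int64(496), np.int64(76), np.int64(126)), (np.int64(489), np.int64(77), np.int64(132)), (np.int64(483), np.int64(76), np.int64(135)), (np.int64(479), np.int64(72), np.int64(134))]
278 [(np.int64(495), np.int64(77), np.int64(122)), (np.int64(489), np.int64(76), np.int64(125)), (np.int64(483), np.int64(76), np.int64(130)), (np.int64(478), np.int64(73), np.int64(129))]
280 [(np.int64(495), np.int64(77), np.int64(117)), (np.int64(489), np.int64(75), np.int64(119)), (np.int64(483), np.int64(75), np.int64(123)), (np.int64(83
[... 206 characters left out ...]
 np.int64(118))]
284 [(np.int64(499), np.int64(70), np.int64(98)), (np.int64(487), np.int64(79), np.int64(113)), (np.int64(483), np.int64(75), np.int64(112)), (np.int64(477), np.int64(74), np.int64(115))]
286 [(np.int64(497), np.int64(72), np.int64(94)), (np.int64(490), np.int64(73), np.int64(99)), (np.int64(483), np.int64(74), np.int64(106)), (np.int64(483), np.int64(64), np.int64(97))]
288 [(np.int64(495), np.int64(75), np.int64(92)), (np.int64(489), np.int64(74), np.int64(96)), (np.int64(485), np.int64(71), np.int64(96)), (np.int64(481), np.int64(66), np.int64(95))]
[[ 1.     0.002 -0.006  0.491]
 [ 0.     0.946  0.325  0.152]
 [ 0.006 -0.325  0.946  0.25 ]
 [ 0.     0.     0.     1.   ]]
```

View pics/sc3.png

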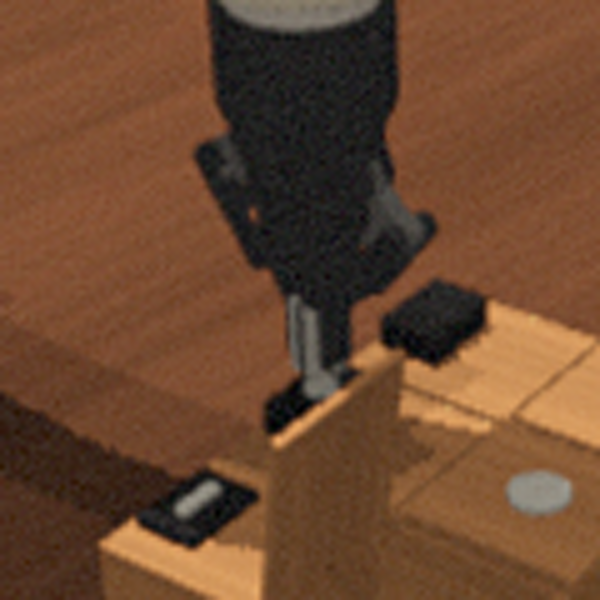

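View pics/w3.png

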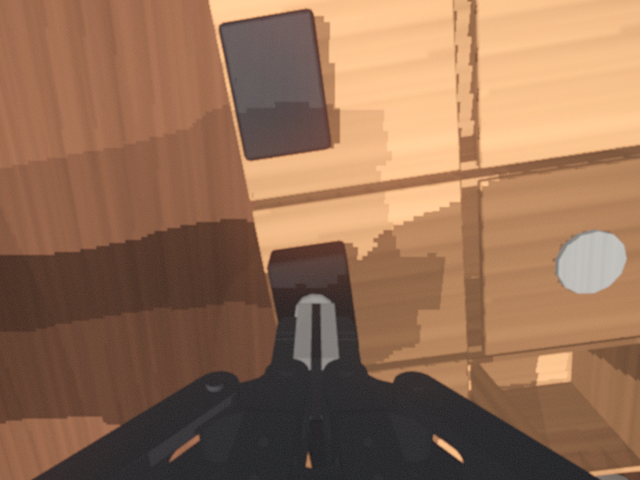

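Request:
apply_moves:
  commands:
    - [[0,0,0,0.03,0],[0,0,0,0.03,0],[0,0,0,0.03,0],[0,0,0,0.03,0],[0,0,0,0.03,0],[0,0,0,0.03,0],[0,0,0,0.03,0],[0,0,0,0.03,0],[0,0,0,0.03,0],[0,0,0,0,0]]

```text
time: 8.15
tcp_pos: [0.4908, 0.0676, 0.0878]
orientation: [179.7, -0.0, 90.0]
ft_force: [-0.5, -0.1, 2.2]
width: 0.0002
```

Request:
apply_moves:
  commands:
    - [[0,0,0,0.03,0],[0,0,0,0.03,0],[0,0,0,0.03,0],[0,0,0,0.03,0],[0,0,0,0.03,0],[0,0,0,0.03,0],[0,0,0,0,0],[0,0,0,0,0],[0,0,0,0,0],[0,0,0,0,0]]

```text
time: 9.4
tcp_pos: [0.4908, 0.0676, 0.0826]
orientation: [179.6, -0.0, 90.0]
ft_force: [-0.7, 0.3, 2.0]
width: 0.0
```

```bash
python3 - <<'E'
from h import *
c=cams.capture('scene'); a=cv2.resize(c['color'][150:270,230:350],None,fx=5,fy=5,interpolation=2)[:,:,::-1]
cv2.imwrite('pics/s4.png',a); P=cloud(c); hsv=c['color'].max(-1)<60
m=hsv&(abs(P[...,2]-.09)<.016)&(P[...,0]>.45)&(P[...,0]<.53)
for y in (-.016,.06,.15):
  k=m&(abs(P[...,1]-y)<.02); print(y,k.sum(),np.percentile(P[k][:,2],[50,75]))
E
```

```text
-0.016 192 [0.09628061 0.09749292]
0.06 147 [0.09017066 0.09163089]
0.15 195 [0.0964647  0.09775397]
```

View pics/s4.png

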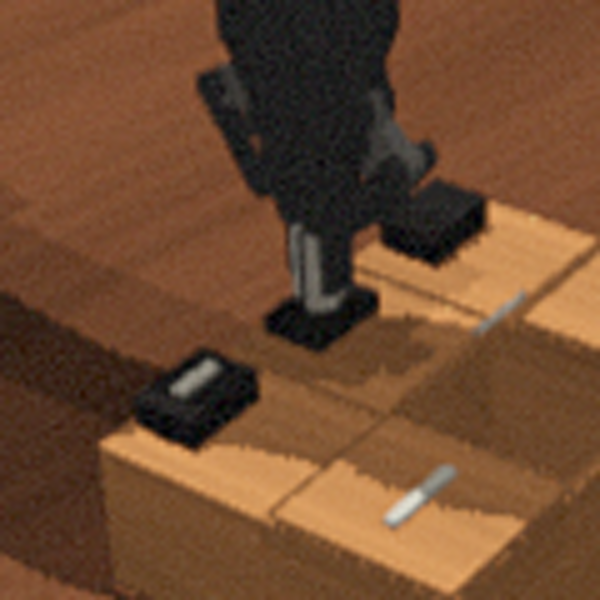

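Request:
apply_moves:
  commands:
    - [[0,0,0,0.03,0],[0,0,0,0.03,0],[0,0,0,0.03,0],[0,0,0,0.03,0],[0,0,0,0.03,0],[0,0,0,0.03,0],[0,0,0,0,0],[0,0,0,0,0],[0,0,0,0,0],[0,0,0,0,0]]

```text
time: 10.7
tcp_pos: [0.4908, 0.0676, 0.0768]
orientation: [179.7, -0.0, 90.0]
ft_force: [-0.9, -0.0, 3.1]
width: 0.0002
```

```bash
python3 - <<'E'
from h import *
c=cams.capture('scene'); a=cv2.resize(c['color'][150:270,230:350],None,fx=5,fy=5,interpolation=2)[:,:,::-1]
cv2.imwrite('pics/s5.png',a); P=cloud(c); hsv=c['color'].max(-1)<60
m=hsv&(abs(P[...,2]-.09)<.016)&(P[...,0]>.45)&(P[...,0]<.53)
for y in (-.016,.06,.15):
  k=m&(abs(P[...,1]-y)<.02); print(y,k.sum(),np.percentile(P[k][:,2],[50,75]))
E
```

```text
-0.016 190 [0.09656619 0.09781661]
0.06 122 [0.08571786 0.08745467]Traceback (most recent call last):
  File "<stdin>", line 6, in <module>
    return _quantile_unchecked(
        a, q, axis, out, overwrite_input, method, keepdims, weights)
    return _ureduce(a,
                    func=_quantile_ureduce_func,
    ...<5 lines>...
                    overwrite_input=overwrite_input,
                    method=method)
    r = func(a, **kwargs)
    result = _quantile(arr,
                       quantiles=q,
    ...<2 lines>...
                       out=out,
                       weights=wgt)
    slices_having_nans = np.isnan(arr[-1, ...])
                                  ~~~^^^^^^^^^
IndexError: index -1 is out of bounds for axis 0 with size 0
```

View pics/s5.png

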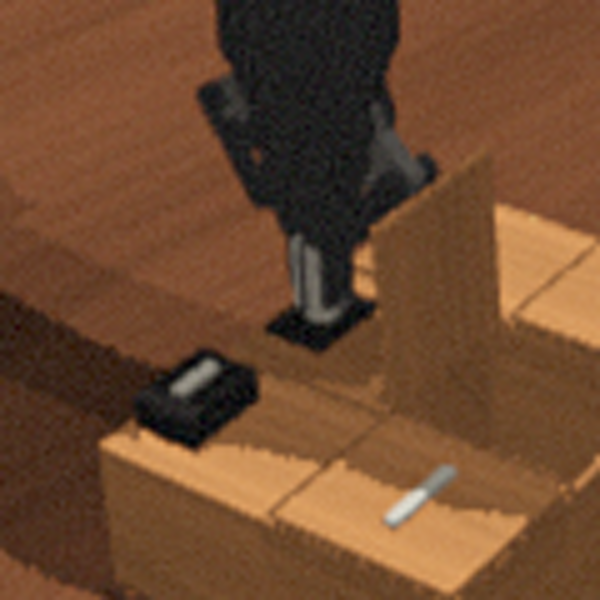

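Request:
apply_moves:
  commands:
    - [[0,0,0,0.03,0],[0,0,0,0,0],[0,0,0,0.01,0],[0,0,0,0,0],[0,0,0,0,0],[0,0,0,0,0],[0,0,0,0,0],[0,0,0,0,0],[0,0,0,0,0],[0,0,0,0,0]]

```text
time: 12.0
tcp_pos: [0.4909, 0.0676, 0.0769]
orientation: [179.6, -0.0, 90.0]
ft_force: [-2.5, -1.8, 5.2]
width: 0.0
```

Request:
apply_moves:
  commands:
    - [[0,0,0,-0.2,0],[0,0,0,-0.4,0],[0,0,0,-0.6,0],[0,0,0,-0.6,0],[0,0,0,-0.6,0],[0,0,0,-0.6,0],[0,0,0,0,0],[0,0,0,0,0],[0,0,0,0,0],[0,0,0,0,0]]

```text
time: 13.25
tcp_pos: [0.4904, 0.0676, 0.1729]
orientation: [179.5, -0.1, 90.0]
ft_force: [0.4, -0.7, -0.1]
width: -0.0
```

```bash
python3 - <<'E'
from h import *
c=cams.capture('scene'); a=cv2.resize(c['color'][150:270,230:350],None,fx=5,fy=5,interpolation=2)[:,:,::-1]
cv2.imwrite('pics/s6.png',a)
E
```

```text
(no output)
```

View pics/s6.png

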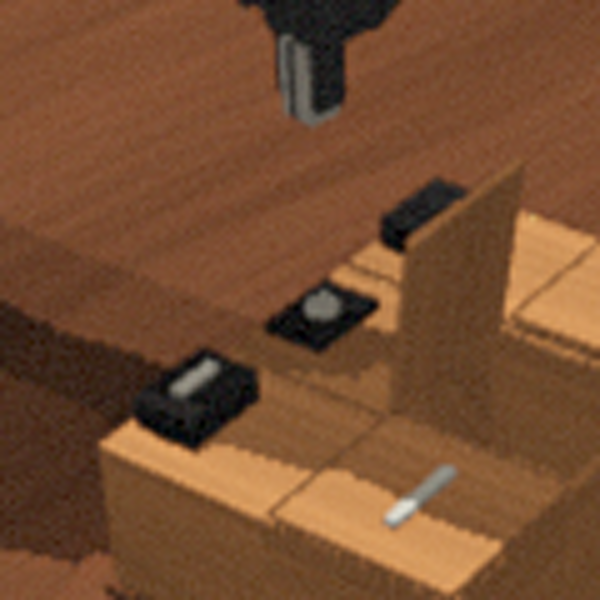

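Latched: the round key stays down with its lid upright, and the bar key is up with its lid shut. Contact came about 24 mm lower in TCP height than "tips 14 mm ahead" implies, so I'll check the real fingertip height before grasping.

```bash
python3 - <<'E'
from h import *
np.set_printoptions(precision=3,suppress=True)
print(sensors.get_obs()['tcp_pos'])
for n in ('scene','side'):
    c=cams.capture(n); P=cloud(c)[...,:3]; ok=c['depth']>0
    m=ok&(abs(P[...,0]-.49)<.04)&(abs(P[...,1]-.068)<.03)&(P[...,2]>.11)&(P[...,2]<.3)
    q=P[m]; print(n,len(q),q[q[:,2].argsort()[:6]])
    for y in (.19,.2,.21,.22,.23): 
        k=q[abs(q[:,2]-y)<.005]; print(y,len(k),k.min(0) if len(k) else 0,k.max(0) if len(k) else 0)
w=cams.capture('wrist'); P=cloud(w)[...,:3]; ok=w['depth']>0
m=ok&(P[...,2]>.11); print('wrist', P[m][P[m][:,2].argsort()[:5]])
m=ok&(abs(P[...,0]-.65)<.1); 
save(w,'w6')
for q in ('key_round_top','key_bar_top','key_plain_top'):
  print(q,[(o['p'],o['at']) for o in cams.spot_in('wrist',q)])
E
```

```text
[0.49  0.068 0.173]
scene 1139 [[0.493 0.061 0.185]
 [0.495 0.062 0.185]
 [0.495 0.073 0.185]
 [0.495 0.068 0.185]
 [0.493 0.078 0.186]
 [0.495 0.07  0.187]]
0.19 35 [0.481 0.056 0.185] [0.503 0.078 0.195]
0.2 62 [0.475 0.055 0.195] [0.504 0.074 0.205]
0.21 59 [0.473 0.055 0.205] [0.504 0.075 0.215]
0.22 50 [0.476 0.055 0.215] [0.503 0.075 0.225]
0.23 74 [0.455 0.053 0.225] [0.521 0.079 0.235]
side 1353 [[0.485 0.072 0.184]
 [0.491 0.076 0.184]
 [0.483 0.074 0.184]
 [0.483 0.072 0.185]
 [0.485 0.078 0.186]
 [0.495 0.077 0.187]]
0.19 45 [0.476 0.06  0.185] [0.501 0.08  0.195]
0.2 68 [0.475 0.06  0.196] [0.502 0.08  0.205]
0.21 71 [0.475 0.062 0.205] [0.503 0.08  0.215]
0.22 51 [0.472 0.069 0.215] [0.503 0.08  0.225]
0.23 121 [0.457 0.057 0.225] [0.523 0.082 0.235]
wrist [[0.554 0.109 0.11 ]
 [0.554 0.112 0.11 ]
 [0.564 0.042 0.11 ]
 [0.557 0.091 0.11 ]
 [0.558 0.085 0.11 ]]
key_round_top [(0.88, [0.4917, 0.0715, 0.0864])]
key_bar_top []
key_plain_top [(0.96, [0.4733, 0.1542, 0.0968])]
```

View pics/w6.png

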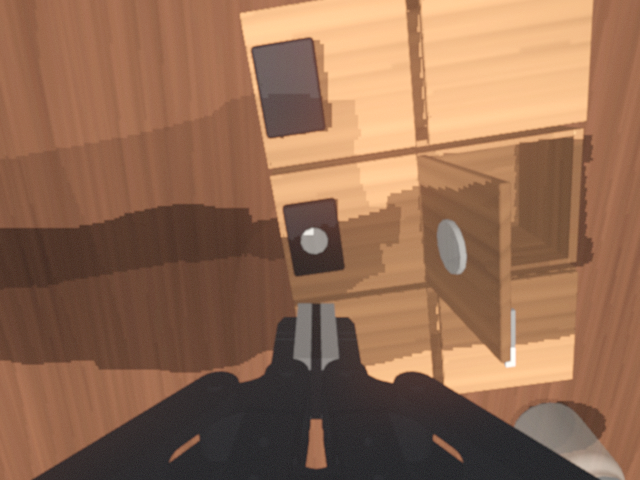

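```bash
python3 - <<'E'
from h import *
np.set_printoptions(precision=3,suppress=True)
D=np.load('c0.npz'); C={n:{k:D[n+'_'+k] for k in ['color','depth','fov_y','cx','cy','world_from_camera']} for n in ['scene','side']}
for n,c in C.items():
    P=cloud(c)[...,:3]; ok=c['depth']>0
    m=ok&(abs(P[...,0]-.625)<.08)&(abs(P[...,1])<.04)&(P[...,2]>.185)&(P[...,2]<.35)&(c['color'].max(-1)<120)
    q=P[m]; 
    for s in (-1,1):
        k=q[(q[:,0]-.625)*s>0]; k=k[k[:,2].argsort()]; print(n,s,len(k),k[:6],k[k[:,2]<k[5,2]+.03].mean(0))
E
```

```text
scene -1 1059 [[ 0.58   0.002  0.246]
 [ 0.58  -0.004  0.246]
 [ 0.579 -0.007  0.247]
 [ 0.582  0.006  0.247]
 [ 0.579  0.008  0.247]
 [ 0.579 -0.003  0.248]] [ 0.579 -0.002  0.263]
scene 1 1535 [[ 0.672  0.006  0.246]
 [ 0.671  0.01   0.246]
 [ 0.672 -0.003  0.246]
 [ 0.673  0.     0.247]
 [ 0.673 -0.002  0.248]
 [ 0.673 -0.007  0.248]] [ 0.675 -0.005  0.264]
side -1 1198 [[ 0.575  0.007  0.25 ]
 [ 0.573  0.006  0.251]
 [ 0.576  0.006  0.252]
 [ 0.57  -0.002  0.252]
 [ 0.571  0.006  0.252]
 [ 0.576  0.005  0.253]] [0.571 0.004 0.267]
side 1 806 [[ 0.667 -0.005  0.244]
 [ 0.669 -0.007  0.244]
 [ 0.668 -0.004  0.244]
 [ 0.667  0.004  0.245]
 [ 0.668  0.006  0.245]
 [ 0.667  0.001  0.245]] [0.668 0.003 0.261]
```

Request:
apply_moves:
  commands:
    - [[0,-1,0.03,0,0],[1,-1,0.03,0,0],[1,-1,0.03,0,0],[1,-1,0.03,0,0],[1,-1,0.03,0,0],[1,-1,0.03,0,0],[1,-1,0.03,0,0],[1,-1,0.03,0,0],[1,-1,0.03,0,0],[1,-1,0.03,0,0]]
  grip_force: 100

```text
time: 14.85
tcp_pos: [0.5009, -0.2394, 0.1731]
orientation: [179.4, -0.1, 90.3]
ft_force: [0.7, 0.3, -0.3]
width: 0.0852
```

Request:
apply_moves:
  commands:
    - [[1,-0.85,-0.02,0,0],[1,-0.85,-0.02,0,0],[1,-0.85,-0.02,0,0],[1,-0.85,0,0,0],[1,-0.12,0,0.4,-0.024],[1,0,0,0.6,0],[1,0,0,0.6,0],[1,0,0,0.6,0],[1,0,0,0,0],[1,0,0,0,0]]

```text
time: 16.1
tcp_pos: [0.4995, -0.3495, 0.1021]
orientation: [179.5, -0.1, 94.4]
ft_force: [0.5, 0.6, 0.3]
width: 0.0857
```

```bash
python3 - <<'E'
from h import *
np.set_printoptions(precision=4,suppress=True)
w=cams.capture('wrist'); save(w,'w7'); P=cloud(w)[...,:3]; ok=w['depth']>0
m=ok&(P[...,2]>.052)&(P[...,2]<.07)&(abs(P[...,0]-.5)<.03)&(abs(P[...,1]+.35)<.04)
q=P[m]; print(len(q),q.mean(0),cv2.minAreaRect(q[:,:2].astype(np.float32)))
print(sensors.get_obs()['tcp_pos'],sensors.get_obs()['orientation'])
E
```

```text
1427 [ 0.4997 -0.3466  0.0611] ((0.4998340904712677, -0.34799399971961975), (0.01171800121665001, 0.029789423570036888), 4.034522533416748)
[ 0.4995 -0.3494  0.1021] [179.4909  -0.0921  94.4099]
```

View pics/w7.png

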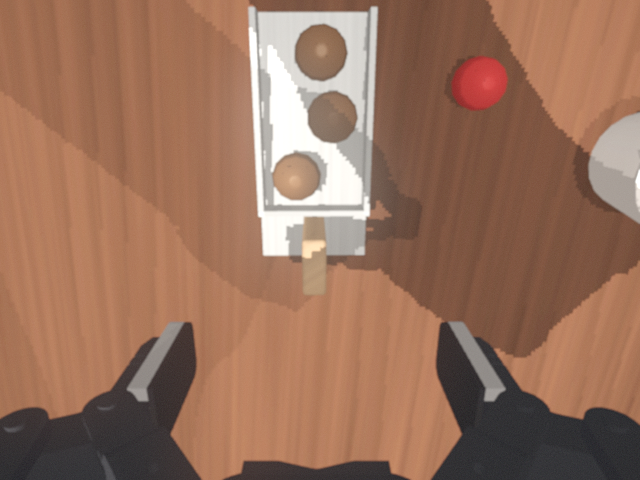

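Request:
apply_moves:
  commands:
    - [[1,0.03,0,0.7,0.001],[1,0.02,0,0.7,0],[1,0,0,0.7,0],[1,0,0,0.7,0],[1,0,0,0,0],[0,0,0,0,0],[0,0,0,0,0],[0,0,0,0,0],[0,0,0,0,0],[0,0,0,0,0]]
  grip_force: 20

```text
time: 17.4
tcp_pos: [0.5039, -0.3501, 0.0233]
orientation: [179.0, 0.3, 94.2]
ft_force: [-1.1, -0.6, 1.7]
width: 0.0115
```

Request:
apply_moves:
  commands:
    - [[0.35,0,0,0,0],[0.35,0,0,0,0],[0.35,0,-0.05,0.2,0],[0.35,0,0,0.2,0],[0.35,0,0,0,0],[0,0,0,0,0],[0,0,0,0,0],[0,0,0,0,0],[0,0,0,0,0],[0,0,0,0,0]]
  grip_force: 20

```text
time: 18.65
tcp_pos: [0.5022, -0.35, 0.0103]
orientation: [179.0, 0.2, 94.2]
ft_force: [-0.3, 0.4, -0.8]
width: 0.0118
```

Request:
apply_moves:
  commands:
    - [[0,0,0,-0.12,0],[0,0,0,-0.12,0],[0,0,0,-0.12,0],[0,0,0,-0.12,0],[0,0,0,0,0],[0,0,0,0,0],[0,0,0,0,0],[0,0,0,0,0],[0,0,0,0,0],[0,0,0,0,0]]

```text
time: 19.9
tcp_pos: [0.5019, -0.3498, 0.0254]
orientation: [179.1, 0.2, 94.2]
ft_force: [0.3, -0.1, -3.3]
width: 0.0115
```

```bash
python3 - <<'E'
from h import *
w=cams.capture('side'); cv2.imwrite('pics/s8.png',cv2.resize(w['color'][160:280,380:500],None,fx=5,fy=5,interpolation=2)[:,:,::-1])
w=cams.capture('scene'); cv2.imwrite('pics/sc8.png',cv2.resize(w['color'][250:370,90:240],None,fx=5,fy=5,interpolation=2)[:,:,::-1])
E
```

```text
(no output)
```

View pics/s8.png

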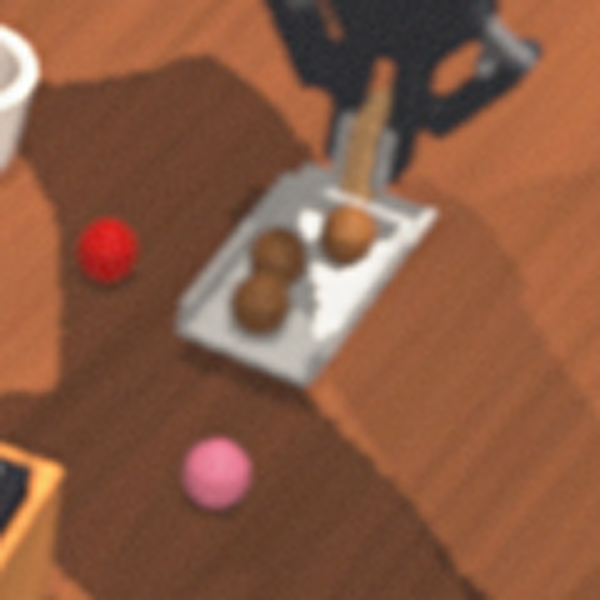

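View pics/sc8.png

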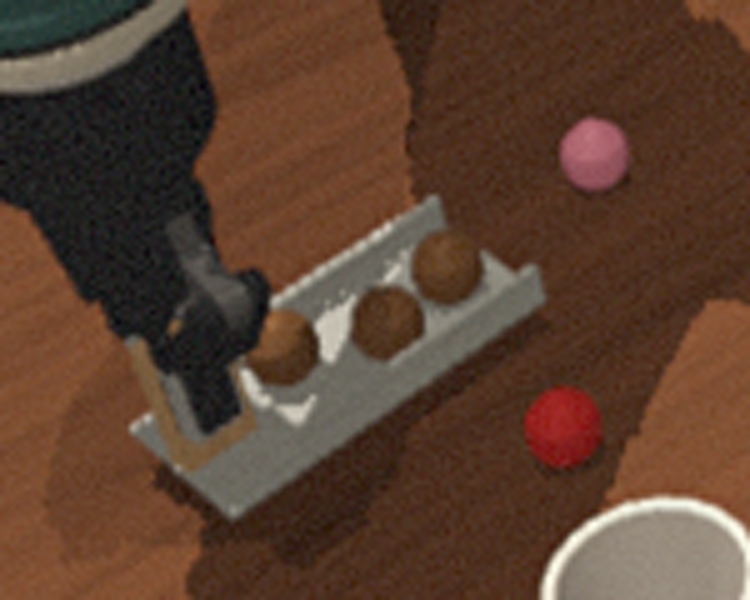

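```bash
cat > tilt.py <<'E'
from h import *
np.set_printoptions(precision=4,suppress=True)
def tilt(cx,cy,r=.12,zmin=.006,zmax=.2,names=('scene','side','wrist')):
    for n in names:
        c=cams.capture(n); P=cloud(c)[...,:3]; hsv=cv2.cvtColor(c['color'],cv2.COLOR_RGB2HSV)
        m=(c['depth']>0)&(hsv[...,1]<50)&(hsv[...,2]>110)&(P[...,2]>zmin)&(P[...,2]<zmax)&(np.hypot(P[...,0]-cx,P[...,1]-cy)<r)
        k,lab,st,ce=cv2.connectedComponentsWithStats(m.astype(np.uint8))
        if k<2: print(n,'none');continue
        i=st[1:,4].argmax()+1; q=P[lab==i]
        A=np.c_[q[:,:2]-q[:,:2].mean(0),np.ones(len(q))]; 
        g=np.linalg.lstsq(A,q[:,2],rcond=None)[0]; rr=q[:,2]-A@g
        for _ in range(3):
            s=(rr<.004); g=np.linalg.lstsq(A[s],q[s,2],rcond=None)[0]; rr=q[:,2]-A@g
        print(n,len(q),'slope deg x,y',np.degrees(np.arctan(g[:2])),'z',g[2],'ctr',q.mean(0))
E
python3 -c "
from tilt import *
tilt(.495,-.29,.1)"
```

```text
scene 172 slope deg x,y [1.9692 0.4756] z 0.01970283962245828 ctr [ 0.4926 -0.3048  0.0224]
side 893 slope deg x,y [ 0.816  -0.0777] z 0.017335579204554485 ctr [ 0.4948 -0.2866  0.0233]
wrist 45489 slope deg x,y [ 0.7669 -0.0273] z 0.0193209729144419 ctr [ 0.4979 -0.2927  0.0244]
```

At 20 N the tray stays level, with a slope under 1°, so gravity alone won't tip it. I can't rotate the tool sideways, so I'll regrasp on a small patch at the rear of the fin. That should hold at 120 N and pivot at 20 N, and I'll test it just above the table.

Request:
apply_moves:
  commands:
    - [[0,0,0,0.25,0],[0,0,0,0.25,0],[0.4,0,0,0,0],[0.4,0,0,0,0],[0.4,-0.27,0,-0.25,0],[0.4,-0.27,0,-0.25,0],[0.4,0,0,0,0],[0,0,0,0,0],[0,0,0,0,0],[0,0,0,0,0]]
  grip_force: 20

```text
time: 21.4
tcp_pos: [0.5035, -0.3682, 0.0265]
orientation: [179.0, 0.3, 94.2]
ft_force: [-1.5, -0.4, 2.8]
width: 0.0115
```

Request:
apply_moves:
  commands:
    - [[0,0,0,-0.12,0],[0,0,0,-0.12,0],[0,0,0,-0.12,0],[0,0,0,-0.12,0],[0,0,0,0,0],[0,0,0,0,0],[0,0,0,0,0],[0,0,0,0,0],[0,0,0,0,0],[0,0,0,0,0]]

```text
time: 22.65
tcp_pos: [0.5028, -0.3671, 0.0408]
orientation: [179.1, 0.2, 94.2]
ft_force: [0.8, -0.5, -3.1]
width: 0.0114
```

```bash
python3 -c "
from tilt import *
tilt(.495,-.29,.1,names=('side','wrist'))
w=cams.capture('side'); cv2.imwrite('pics/s9.png',cv2.resize(w['color'][160:280,380:500],None,fx=5,fy=5,interpolation=2)[:,:,::-1])
"
```

```text
side 871 slope deg x,y [ 1.1474 -0.4873] z 0.015746588530620425 ctr [ 0.4946 -0.284   0.02  ]
wrist 35899 slope deg x,y [ 0.7238 -0.4018] z 0.017885802460969692 ctr [ 0.4988 -0.3006  0.021 ]
```

View pics/s9.png

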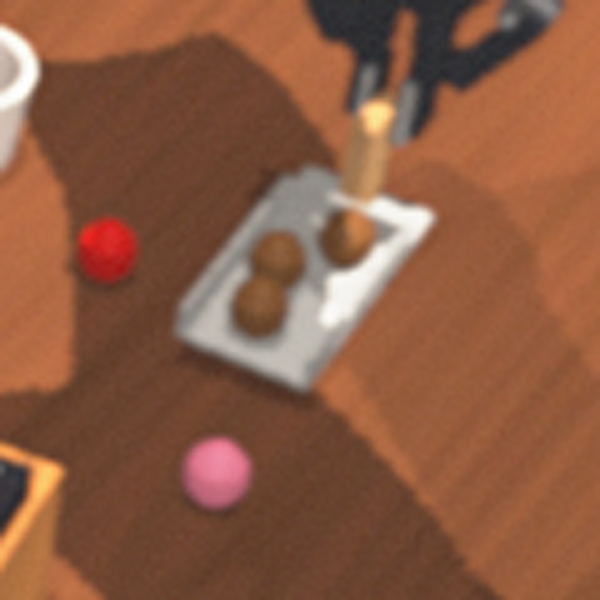

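Request:
apply_moves:
  commands:
    - [[0,0,0,0.24,0],[0,0,0,0.24,0],[0.4,0,0,0,0],[0.4,0,0,0,0],[0.4,0.1,0,-0.25,0],[0.4,0,0,-0.25,0],[0.4,0,0,0,0],[0,0,0,0,0],[0,0,0,0,0],[0,0,0,0,0]]
  grip_force: 20

```text
time: 24.05
tcp_pos: [0.5032, -0.3641, 0.0423]
orientation: [179.0, 0.3, 94.2]
ft_force: [-0.3, 1.2, 3.0]
width: 0.0111
```

Request:
apply_moves:
  commands:
    - [[0,0,0,-0.12,0],[0,0,0,-0.12,0],[0,0,0,-0.12,0],[0,0,0,-0.12,0],[0,0,0,-0.12,0],[0,0,0,0,0],[0,0,0,0,0],[0,0,0,0,0],[0,0,0,0,0],[0,0,0,0,0]]

```text
time: 25.3
tcp_pos: [0.5021, -0.3638, 0.0606]
orientation: [179.1, 0.2, 94.2]
ft_force: [0.2, -0.5, -2.3]
width: 0.011
```

```bash
python3 -c "
from tilt import *
tilt(.495,-.29,.1,names=('side','wrist'))
w=cams.capture('side'); cv2.imwrite('pics/s10.png',cv2.resize(w['color'][160:280,380:500],None,fx=5,fy=5,interpolation=2)[:,:,::-1])
"
```

```text
side 742 slope deg x,y [ 0.4396 -6.5516] z 0.0127231536596325 ctr [ 0.4957 -0.3066  0.0176]
wrist 29907 slope deg x,y [ 0.9967 -7.7997] z 0.014094495742204673 ctr [ 0.4987 -0.3052  0.0172]
```

View pics/s10.png

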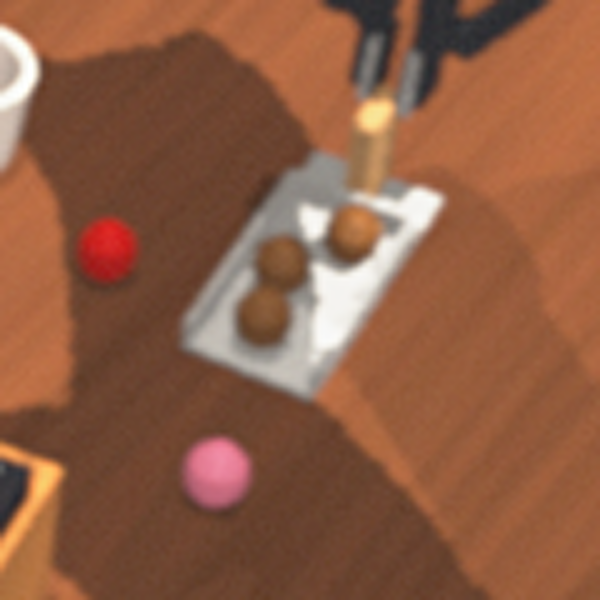

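At this corner patch it pivots freely at 20 N: 7.5° with the spout touching the table. I'll level it on the table, grip at 120 N and lift.

Request:
apply_moves:
  commands:
    - [[0,0,0,0.3,0],[0,0,0,0.3,0],[0,0,0,0,0],[0,0,0,0,0],[0,0,0,-0.15,0],[0,0,0,-0.25,0],[0,0,0,-0.25,0],[0,0,0,0,0],[0,0,0,0,0],[0,0,0,0,0]]
  grip_force: 120

```text
time: 26.7
tcp_pos: [0.5023, -0.3639, 0.062]
orientation: [179.0, 0.2, 94.2]
ft_force: [-0.3, -0.2, -2.8]
width: 0.0065
```

```bash
python3 -c "
from tilt import *
tilt(.495,-.29,.1,names=('side','wrist'))
"
```

```text
side 760 slope deg x,y [ 1.3182 -7.0023] z 0.01313662912175497 ctr [ 0.4954 -0.3065  0.0181]
wrist 29823 slope deg x,y [ 0.9372 -8.2436] z 0.014602053527010939 ctr [ 0.4987 -0.3054  0.0177]
```

Request:
apply_moves:
  commands:
    - [[0,0,0,0.33,0],[0,0,0,0.33,0],[0.4,0,0,0,0],[0.4,0,0,0.1,0],[0.4,0,0,0.1,0],[0,0,0,0,0],[0,0,0,0,0],[0,0,0,0,0],[0,0,0,-0.25,0],[0,0,0,-0.25,0]]
  grip_force: 120

```text
time: 28.05
tcp_pos: [0.5025, -0.3644, 0.0495]
orientation: [179.1, 0.2, 94.2]
ft_force: [0.0, -0.8, -2.6]
width: 0.0081
```

```bash
python3 -c "
from tilt import *
tilt(.495,-.29,.1,names=('side','wrist'))
"
```

```text
side 861 slope deg x,y [ 0.2055 -0.683 ] z 0.016160183140900033 ctr [ 0.4941 -0.2854  0.0205]
wrist 34044 slope deg x,y [ 0.5643 -0.6654] z 0.01938556371872184 ctr [ 0.4986 -0.3001  0.0225]
```

Holds level at 120 N. Before carrying it, I'll measure the tray relative to the TCP, the open lid's plane and the well.

```bash
python3 - <<'E'
from tilt import *
o=sensors.get_obs(); t=o['tcp_pos']; yaw=np.radians(o['orientation'][2]); u=np.array([np.cos(yaw),np.sin(yaw)]); v=np.array([np.sin(yaw),-np.cos(yaw)])
c=cams.capture('wrist'); P=cloud(c)[...,:3]; hsv=cv2.cvtColor(c['color'],cv2.COLOR_RGB2HSV)
m=(c['depth']>0)&(hsv[...,1]<50)&(hsv[...,2]>110)&(P[...,2]>.006)&(P[...,2]<.05)&(np.hypot(P[...,0]-.495,P[...,1]+.29)<.1)
k,lab,st,ce=cv2.connectedComponentsWithStats(m.astype(np.uint8)); q=P[lab==st[1:,4].argmax()+1]
d=q[:,:2]-t[:2]; a=d@u; b=d@v; print('along',np.percentile(a,[.1,1,99,99.9]),'lat',np.percentile(b,[.1,1,99,99.9]),'z pct',np.percentile(q[:,2],[1,5,50,95,99]))
r_=cv2.minAreaRect(q[:,:2].astype(np.float32)); print(r_)
for n in ('scene','side'):
    c=cams.capture(n); P=cloud(c)[...,:3]; ok=c['depth']>0
    e=np.array([.9888,.149]); f=np.array([-.149,.9888]); L=(P[...,:2]-np.array([.558,.0775])); X=L@e; Y=L@f
    m=ok&(P[...,2]>.1)&(P[...,2]<.18)&(abs(X)<.06)&(abs(Y)<.06)
    print(n,m.sum(),'Xrange')
    for z in (.1,.12,.14,.16):
        k=m&(abs(P[...,2]-z)<.01); print(z,k.sum(),np.percentile(X[k],[5,50,95]) if k.any() else 0, np.percentile(Y[k],[2,98]) if k.any() else 0)
    print('top',P[m][:,2].max())
E
```

```text
along [-0.0002  0.0014  0.1159  0.1172] lat [-0.0313 -0.0308  0.0322  0.0328] z pct [0.0168 0.0174 0.0192 0.0341 0.035 ]
((0.49948713183403015, -0.306405246257782), (0.06437067687511444, 0.11820394545793533), 4.396008491516113)
scene 633 Xrange
0.1 74 [-0.      0.0023  0.0034] [-0.0403  0.0395]
0.12 164 [0.0021 0.0044 0.0059] [-0.0399  0.039 ]
0.14 169 [0.0047 0.007  0.0087] [-0.0401  0.0384]
0.16 197 [0.006  0.0091 0.0112] [-0.0403  0.0382]
top 0.17234763198104402
side 803 Xrange
0.1 100 [-0.003  -0.0013  0.0005] [-0.0378  0.0406]
0.12 201 [-0.003   0.0001  0.0029] [-0.039   0.0411]
0.14 225 [-0.0009  0.0031  0.0054] [-0.0391  0.0408]
0.16 271 [0.0039 0.0059 0.0102] [-0.038   0.0405]
top 0.17171696410897874
```

Request:
apply_moves:
  commands:
    - [[0,0,0,-0.4,0],[0,0,0,-0.75,0],[0,0,0,-0.75,0],[0,0,0,-0.75,-0.012],[0,0,0,-0.75,-0.0115],[0,0,0,-0.4,0],[0,0.3,0.14,0,0],[0,0.6,0.28,0,0],[0,0.8,0.37,0,0],[0,0.8,0.37,0,0]]
  grip_force: 120

```text
time: 29.55
tcp_pos: [0.5236, -0.2797, 0.1669]
orientation: [179.2, 0.2, 98.3]
ft_force: [0.3, 0.7, -3.1]
width: 0.008
```

```bash
python3 -c "
from tilt import *
o=sensors.get_obs(); x,y,z=o['tcp_pos']; print(o['tcp_pos'],o['orientation'])
tilt(x,y+.06,.1,zmin=z-.07,names=('wrist',)); 
w=cams.capture('scene'); save(w,'sc11')
"
```

```text
[ 0.5236 -0.2797  0.1669] [179.236    0.1639  98.2947]
wrist 33905 slope deg x,y [ 0.4024 -0.6611] z 0.13575607634622905 ctr [ 0.5146 -0.2156  0.1388]
```

View pics/sc11.png

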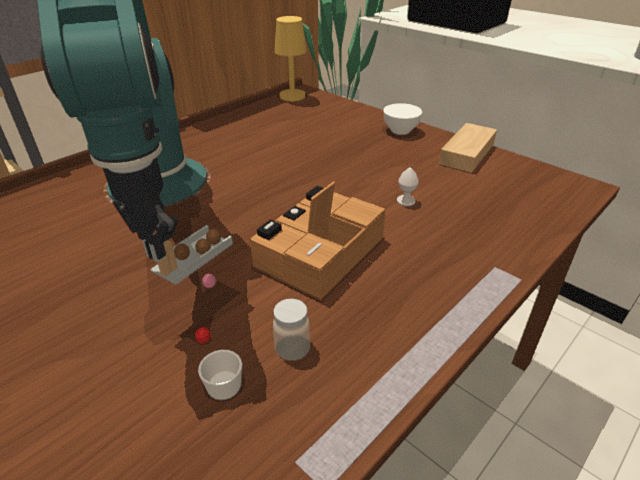

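Request:
apply_moves:
  commands:
    - [[0,0.8,0.6,0,0],[0,0.85,0.6,0,0],[0,0.85,0.6,0,0],[0,0.85,0.6,0,0],[0,0.85,0.6,0,0],[0,0.85,0.6,0,0],[0,0.85,0.6,0,0],[0,0.8,0.15,0,0],[0,0.6,0,0,0],[0,0.3,0,0,0]]

```text
time: 30.9
tcp_pos: [0.623, -0.0246, 0.164]
orientation: [179.3, 0.5, 98.3]
ft_force: [0.7, -1.0, -0.7]
width: -0.0001
```

```bash
python3 -c "
from tilt import *
o=sensors.get_obs(); x,y,z=o['tcp_pos']; print(o['tcp_pos'],o['orientation'])
tilt(x,y+.06,.1,zmin=z-.07,names=('wrist',)); 
w=cams.capture('scene'); cv2.imwrite('pics/sc12.png',cv2.resize(w['color'][100:300,220:420],None,fx=3,fy=3,interpolation=2)[:,:,::-1])
t=np.array([.6133,.0171])-o['tcp_pos'][:2]; a=np.radians(o['orientation'][2]); print('u',t@[np.cos(a),np.sin(a)],'v',t@[np.sin(a),-np.cos(a)])
"
```

```text
[ 0.623  -0.0246  0.164 ] [179.2998   0.5466  98.3172]
wrist 18210 slope deg x,y [  6.479  -29.0899] z 0.10427367344977624 ctr [0.6368 0.0184 0.1084]
u 0.04263081247152054 v -0.0035827818754909503
```

View pics/sc12.png

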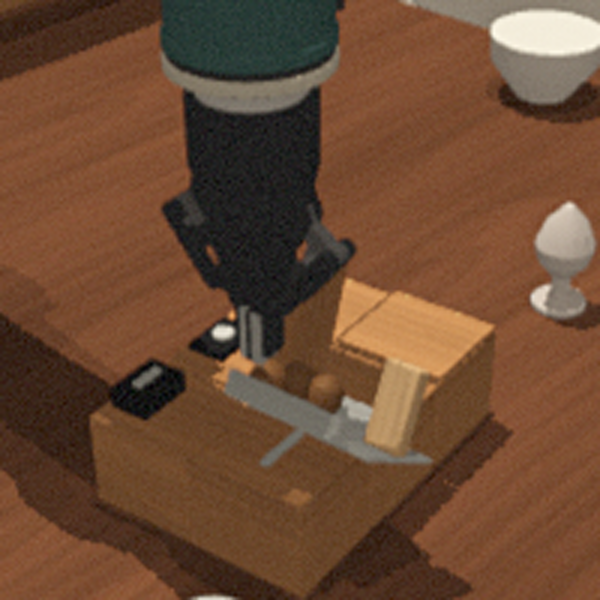

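The fin slipped out of the small-patch grip and the tray fell onto the box. I'll take stock of where everything landed.

```bash
python3 -c "
from h import *
for n in ('side','wrist'):
    w=cams.capture(n); save(w,n+'13')
"
```

```text
(no output)
```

View pics/side13.png

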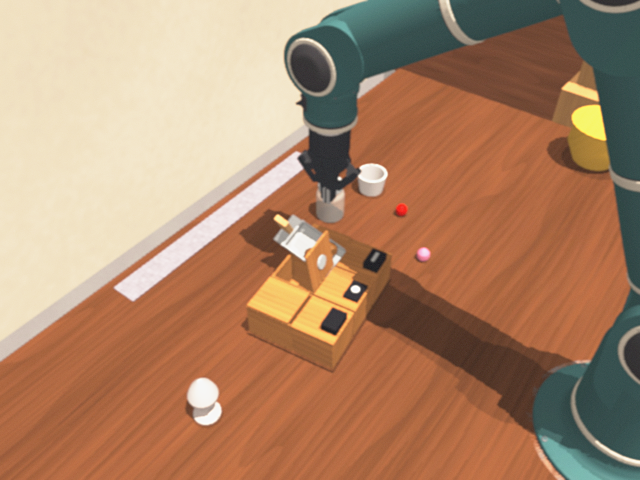

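View pics/wrist13.png

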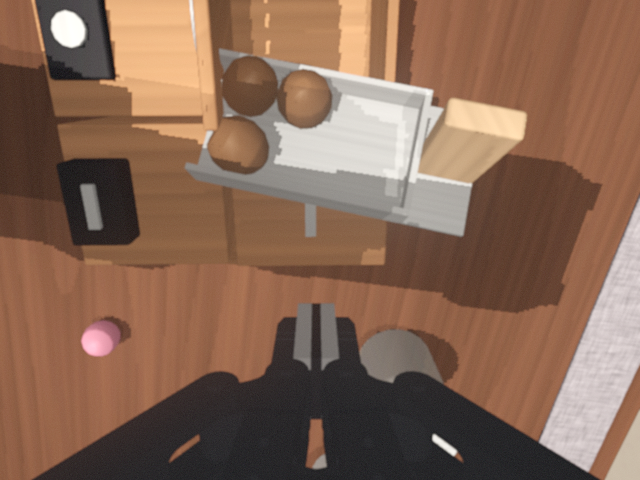

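```bash
cat > pose.py <<'E'
from tilt import *
from scipy.spatial.transform import Rotation as Rn
e=np.array([.9888,.149]); f=np.array([-.149,.9888]); O=np.array([.558,.0775])
def pl(P): L=P[...,:2]-O; return np.stack([L@e,L@f,P[...,2]],-1)
if __name__=='__main__':
    c=cams.capture('wrist'); P=cloud(c)[...,:3]; Q=pl(P)
    for (u,v) in [(220,52),(188,168),(430,92),(465,232),(472,185),(410,200),(340,130),(375,130),(300,150),(410,110),(415,170),(250,185),(205,150),(450,103),(522,110),(465,170),(250,85),(303,98),(240,145),(205,100),(210,125)]:
        print((u,v),(1000*np.median(Q[v-1:v+2,u-1:u+2].reshape(-1,3),axis=0)).astype(int))
    hsv=cv2.cvtColor(c['color'],cv2.COLOR_RGB2HSV)
    m=np.zeros((480,640),bool); m[110:175,300:395]=1; m&=(c['depth']>0)&(hsv[...,1]<60)
    q=Q[m]; A=np.c_[q[:,:2],np.ones(len(q))]; g=np.linalg.lstsq(A,q[:,2],rcond=None)[0]; print('floor slope plinth deg',np.degrees(np.arctan(g[:2])),g)
E
python3 pose.py
```

```text
(220, 52) [  4 -10  86]
(188, 168) [ -9 -63 113]
(430, 92) [106 -30 100]
(465, 232) [ 170 -136    0]
(472, 185) [170 -98   0]
(410, 200) [ 94 -77 125]
(340, 130) [ 63 -48  91]
(375, 130) [ 82 -48  92]
(300, 150) [ 43 -57  96]
(410, 110) [100 -39  87]
(415, 170) [ 97 -64 119]
(250, 185) [ 18 -72 112]
(205, 150) [ -5 -57  94]
(450, 103) [101 -33 150]
(522, 110) [127 -35 153]
(465, 170) [120 -64 121]
(250, 85) [ 21 -26 108]
(303, 98) [ 45 -32 111]
(240, 145) [ 17 -51 122]
(205, 100) [ 14 -31 169]
(210, 125) [ 15 -39 169]
floor slope plinth deg [  1.1783 -28.8214] [ 0.0206 -0.5502  0.0639]
```

Request:
apply_moves:
  commands:
    - [[1,0,0,-0.9,0],[1,0,0,-0.9,0],[1,0,0,-0.9,0],[1,0,0,0,0],[1,0,0,0,0],[1,0,0,0,0],[1,0,0,0,0],[1,0,0,0,0],[1,0,0,0,0],[1,0,0,0,0]]

```text
time: 32.4
tcp_pos: [0.6206, -0.0309, 0.2443]
orientation: [179.6, 0.6, 97.9]
ft_force: [-0.1, 0.7, -0.5]
width: 0.0852
```

```bash
python3 -c "
from h import *
w=cams.capture('scene'); cv2.imwrite('pics/sc14.png',cv2.resize(w['color'][150:300,230:400],None,fx=4,fy=4,interpolation=2)[:,:,::-1])
w=cams.capture('wrist'); save(w,'w14')
"
```

```text
(no output)
```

View pics/sc14.png

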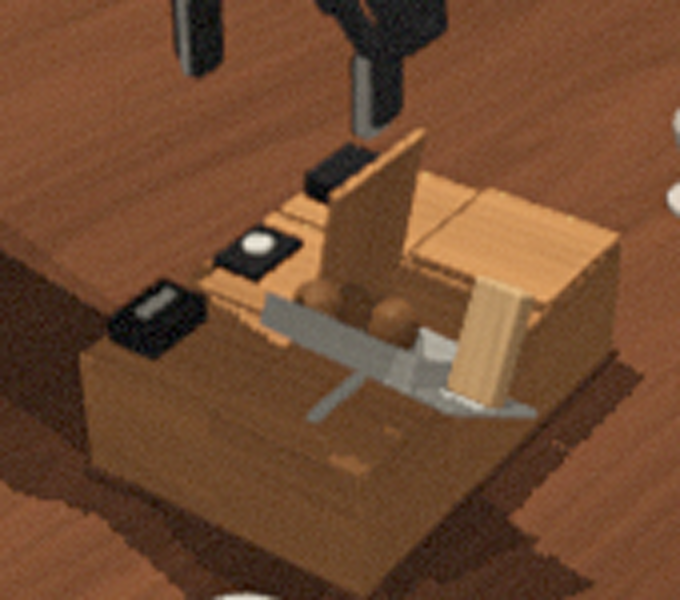

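View pics/w14.png

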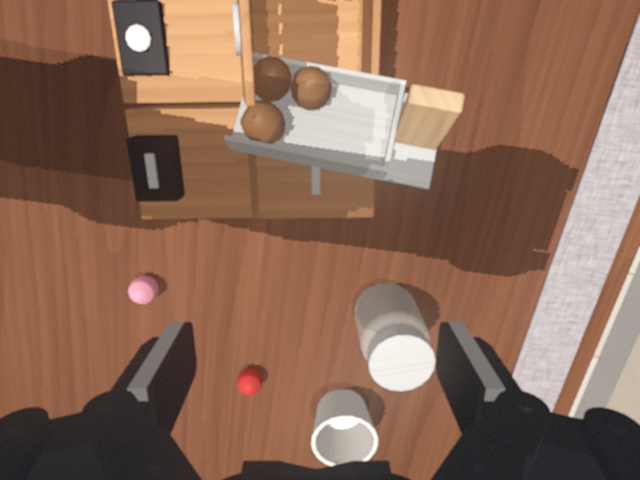

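```bash
python3 - <<'E'
from pose import *
c=cams.capture('wrist'); P=cloud(c)[...,:3]; Q=pl(P)
for (u,v) in [(404,82),(397,155),(436,152),(432,184),(390,150),(255,58),(228,142),(410,90),(460,96),(402,140),(448,145),(272,78),(312,87),(262,122),(350,110),(240,130)]:
    print((u,v),(1000*np.median(Q[v-1:v+2,u-1:u+2].reshape(-1,3),axis=0)).astype(int))
hsv=cv2.cvtColor(c['color'],cv2.COLOR_RGB2HSV)
m=np.zeros((480,640),bool); m[90:150,300:390]=1; m[:110,300:335]=0; m&=(c['depth']>0)&(hsv[...,1]<60)
q=Q[m]; A=np.c_[q[:,:2],np.ones(len(q))]; g=np.linalg.lstsq(A,q[:,2],rcond=None)[0]; print('floor',np.degrees(np.arctan(g[:2])),g)
z=P[...,2]; X=Q[...,0];Y=Q[...,1]
m=(c['depth']>0)&(z>.125)&(X>.085)&(X<.15)&(abs(Y+.04)<.05); q=P[m]; print('fin',len(q),q.mean(0),q.max(0),cv2.minAreaRect(q[:,:2].astype(np.float32)), cv2.minAreaRect(Q[m][:,:2].astype(np.float32)))
t=z>.145; q=P[m&t]; print('fintop',len(q),q.mean(0),cv2.minAreaRect(q[:,:2].astype(np.float32)))
E
```

```text
(404, 82) [107 -29  99]
(397, 155) [103 -75 108]
(436, 152) [160 -90   0]
(432, 184) [ 158 -120    1]
(390, 150) [ 95 -70 122]
(255, 58) [  8 -12  84]
(228, 142) [ -9 -65 111]
(410, 90) [100 -33 149]
(460, 96) [127 -37 153]
(402, 140) [105 -65 111]
(448, 145) [170 -83   1]
(272, 78) [ 21 -25 108]
(312, 87) [ 46 -31 111]
(262, 122) [ 15 -51 122]
(350, 110) [ 72 -46  91]
(240, 130) [ -3 -58  95]
floor [  2.3487 -29.8767] [ 0.041  -0.5745  0.0612]
fin 2703 [0.6759 0.0477 0.1453] [0.6937 0.0625 0.1583] ((0.6757103204727173, 0.03425492346286774), (0.05848027020692825, 0.03518415242433548), 80.46257781982422) ((0.10994838923215866, -0.060299575328826904), (0.05847809463739395, 0.03518287092447281), 71.89330291748047)
fintop 1641 [0.6765 0.0543 0.1524] ((0.6766240000724792, 0.053660839796066284), (0.016864251345396042, 0.029906678944826126), 87.50733947753906)
```

The tray has settled, rolled 30°, straddling the bar lid and the well. All three walnuts are still in it, the spout is by the lid and the fin stands free at the back. Round key is down and the others are up. I'll take a full, proper grasp of the fin from here.

Request:
apply_moves:
  commands:
    - [[1,0.73,0.76,0.2,0],[1,0.73,0.76,0.3,0],[1,0.73,0.76,0.3,0],[1,0,0,0,-0.0575],[1,0,0,0,-0.0575],[1,0,0,0,-0.0575],[1,0,0,0,-0.0575],[1,0,0,0,-0.0575],[1,0,0,0,-0.0575],[1,0,0,0,-0.0575]]
  grip_force: 40

```text
time: 33.8
tcp_pos: [0.6818, 0.0459, 0.2193]
orientation: [-179.5, 0.6, 172.6]
ft_force: [-0.1, 0.2, 0.5]
width: 0.0852
```

Request:
apply_moves:
  commands:
    - [[1,0.08,-0.07,0.5,-0.027],[1,0,0,0.8,0],[1,0,0,0.8,0],[1,0,0,0.6,0],[1,0,0,0.5,0],[1,0,0,0,0],[1,0,0,0,0],[1,0,0,0,0],[1,0,0,0,0],[1,0,0,0,0]]

```text
time: 35.05
tcp_pos: [0.6818, 0.043, 0.1231]
orientation: [-179.5, 0.8, 177.7]
ft_force: [0.1, 0.2, -0.2]
width: 0.0855
```

```bash
python3 - <<'E'
from pose import *
c=cams.capture('wrist'); save(c,'w15')
P=cloud(c)[...,:3]; Q=pl(P); z=P[...,2]; X=Q[...,0];Y=Q[...,1]; hsv=cv2.cvtColor(c['color'],cv2.COLOR_RGB2HSV)
m=(c['depth']>0)&(z>.145)&(z<.17)&(X>.085)&(X<.15)&(abs(Y+.04)<.03)&(hsv[...,2]>100); q=P[m]; print('fintop',len(q),q.mean(0),cv2.minAreaRect(q[:,:2].astype(np.float32)))
print(sensors.get_obs()['tcp_pos'])
E
```

```text
fintop 4008 [0.6757 0.0546 0.1522] ((0.6782171726226807, 0.0665728747844696), (0.04225799813866615, 0.031243721023201942), 84.24340057373047)
[0.6818 0.043  0.1231]
```

View pics/w15.png

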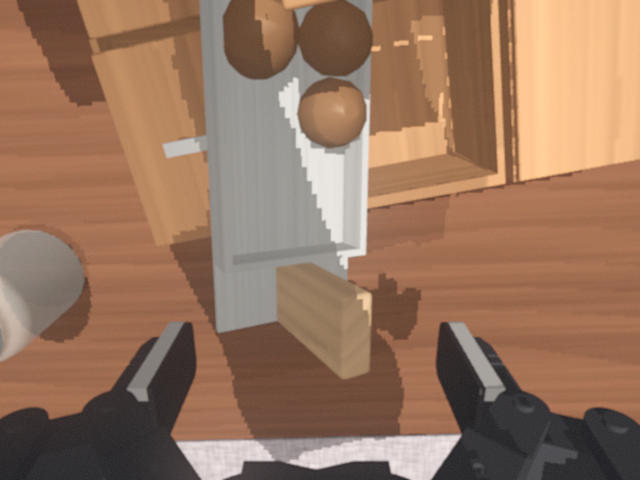

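Request:
apply_moves:
  commands:
    - [[1,0,0,0.3,0],[1,0,0,0.25,0],[1,0,0,0,0],[0,0,0,0,0],[0,0,0,0,0],[0,0,0,0,0],[0,0,0,0,0],[0,0,0,0,0],[0,0,0,0,0],[0,0,0,0,0]]
  grip_force: 40

```text
time: 36.35
tcp_pos: [0.6847, 0.0384, 0.1078]
orientation: [-179.2, 1.2, 177.6]
ft_force: [-0.9, -3.4, 2.4]
width: 0.0128
```

```bash
python3 - <<'E'
from pose import *
c=cams.capture('wrist'); save(c,'w16')
c=cams.capture('scene'); cv2.imwrite('pics/sc16.png',cv2.resize(c['color'][130:290,240:420],None,fx=4,fy=4,interpolation=2)[:,:,::-1])
E
```

```text
(no output)
```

View pics/w16.png

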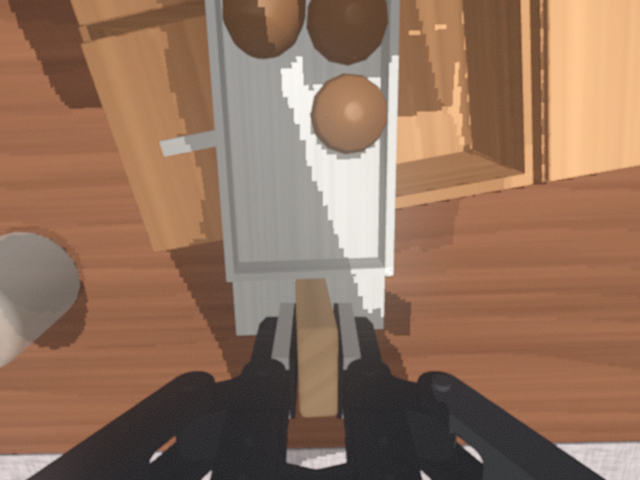

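View pics/sc16.png

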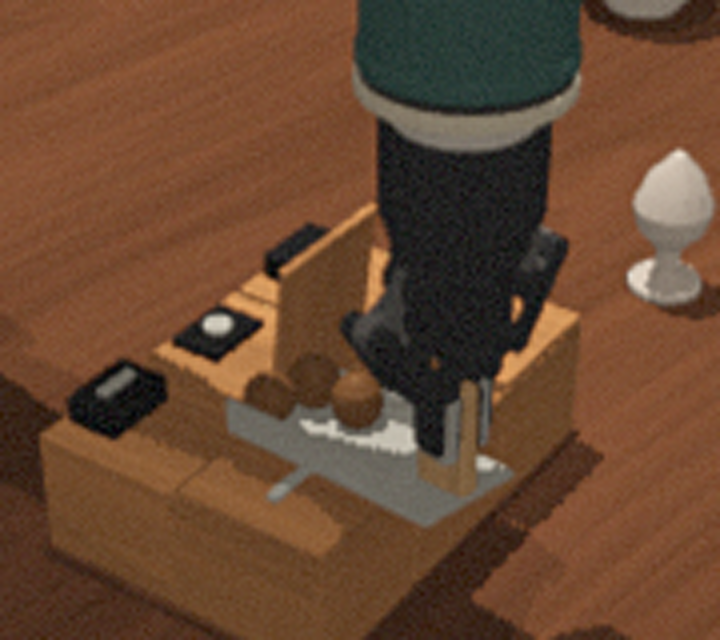

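The grasp is good: the fin is full in the jaws, the tray is level and all three walnuts are aboard. Measuring the tray relative to the TCP.

```bash
cat > rel.py <<'E'
from pose import *
def rel(save_as=None):
    o=sensors.get_obs(); t=o['tcp_pos']; yaw=np.radians(o['orientation'][2]); u=np.array([np.cos(yaw),np.sin(yaw)]); v=np.array([np.sin(yaw),-np.cos(yaw)])
    c=cams.capture('wrist'); P=cloud(c)[...,:3]; hsv=cv2.cvtColor(c['color'],cv2.COLOR_RGB2HSV)
    if save_as: save(c,save_as)
    d=P[...,:2]-t[:2]; a=d@u; b=d@v; z=P[...,2]-t[2]
    m=(c['depth']>0)&(hsv[...,1]<60)&(hsv[...,2]>70)&(abs(b)<.05)&(a<.14)&(a>-.03)&(z<.02)&(z>-.12)
    k,lab,st,ce=cv2.connectedComponentsWithStats(m.astype(np.uint8)); L=lab==st[1:,4].argmax()+1
    a,b,z=a[L],b[L],z[L]
    print('n',L.sum(),'along',np.percentile(a,[.5,99.5]),'lat',np.percentile(b,[.5,99.5]),'z',np.percentile(z,[2,50,98]))
    A=np.c_[a,b,np.ones(len(a))]; s=np.ones(len(a),bool)
    for _ in range(4):
        g=np.linalg.lstsq(A[s],z[s],rcond=None)[0]; s=(z-A@g)<.003
    print('slope along,lat deg',np.degrees(np.arctan(g[:2])),'floor z at TCP axis',g[2]+t[2],'TCP plinth',pl(t),'yaw plinth',np.degrees(yaw)-8.6)
if __name__=='__main__':
    import sys; rel(sys.argv[1] if len(sys.argv)>1 else None)
E
python3 rel.py
```

```text
n 43017 along [-0.0137  0.11  ] lat [-0.0449  0.035 ] z [-0.0205 -0.0129  0.005 ]
slope along,lat deg [ -6.4046 -10.5602] floor z at TCP axis 0.09651452411808054 TCP plinth [ 0.1195 -0.0573  0.1077] yaw plinth 169.05161873405115
```

Request:
apply_moves:
  commands:
    - [[0,0,0,-0.4,0],[0,-0.3,0,-0.5,0],[0,-0.6,0,-0.2,0],[0,-0.5,0,0,-0.02],[0,0,0,0,-0.02],[0,0,0.4,0,-0.02],[0,0,0.6,0,0],[0,0,0.6,0,0],[0,0,0.3,0,0],[0,0,0,0,0]]
  grip_force: 40

```text
time: 37.75
tcp_pos: [0.713, 0.1048, 0.1369]
orientation: [-179.6, 0.3, -171.2]
ft_force: [0.4, -0.3, -3.4]
width: 0.0113
```

```bash
python3 rel.py w17; python3 -c "
from h import *
c=cams.capture('scene'); cv2.imwrite('pics/sc17.png',cv2.resize(c['color'][110:290,240:440],None,fx=3.5,fy=3.5,interpolation=2)[:,:,::-1])"
```

```text
n 44831 along [-0.0148  0.1153] lat [-0.0322  0.0316] z [-0.0321 -0.0179  0.0019]
slope along,lat deg [-11.5159  -2.4916] floor z at TCP axis 0.12675630410240818 TCP plinth [0.1573 0.0039 0.1369] yaw plinth -179.75792169330563
```

View pics/w17.png

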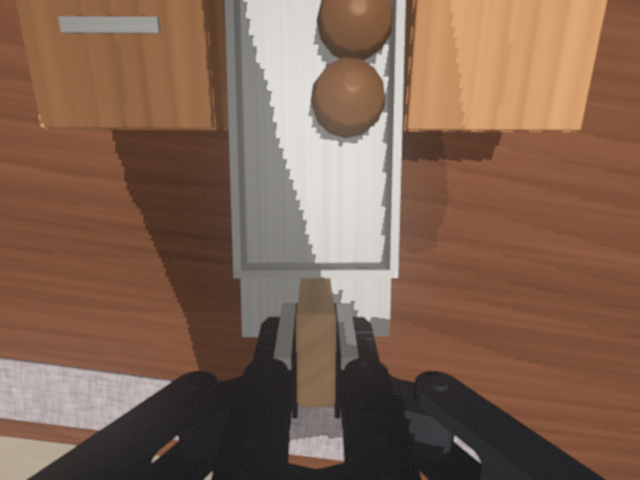

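View pics/sc17.png

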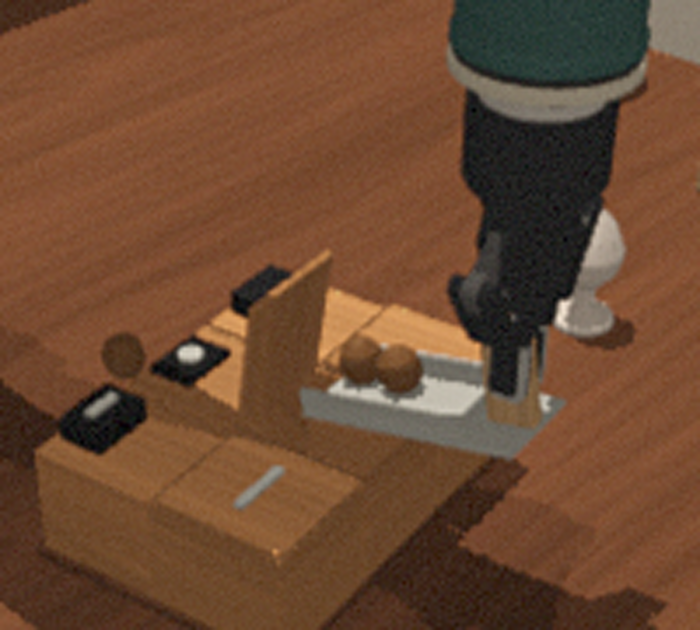

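One walnut rolled off the spout and came to rest near the keys, at scene pixel (275,211). I'll deal with that one afterwards. The other two are over the well, so I'll push the spout against the open lid to pivot the tray, then draw it back.

Request:
apply_moves:
  commands:
    - [[0,0.2,-0.13,0,0],[0,0.4,0,-0.1,0],[0,0.5,0,-0.1,0],[0,0.5,0,-0.15,0],[0,0.5,0,-0.15,0],[0,0.4,0,-0.2,0],[0,0.3,0,-0.2,0],[0,0,0,0,0],[0,0,0,0,0],[0,0,0,0,0]]
  grip_force: 20

```text
time: 39.1
tcp_pos: [0.6388, 0.0842, 0.1786]
orientation: [-179.6, 2.8, -171.7]
ft_force: [6.2, 2.5, -2.1]
width: 0.0115
```

```bash
python3 rel.py w18; python3 -c "
from pose import *
print(sensors.get_obs()['ft_force'])
c=cams.capture('scene'); cv2.imwrite('pics/sc18.png',cv2.resize(c['color'][110:290,240:440],None,fx=3.5,fy=3.5,interpolation=2)[:,:,::-1])
P=cloud(c)[...,:3]; print('nut?',P[205:220:3,272:282:3].reshape(-1,3)[:12], pl(P[211,275]))"
```

```text
n 32303 along [-0.0259  0.0885] lat [-0.0319  0.032 ] z [-0.0642 -0.0297  0.0011]
slope along,lat deg [-30.8146  -3.0608] floor z at TCP axis 0.16200483613470887 TCP plinth [ 0.0809 -0.0054  0.1786] yaw plinth -180.27353621910132
[ 5.5171  1.8171 -1.2497]
nut? [[ 0.3308  0.1356  0.0022]
 [ 0.3351  0.1421  0.001 ]
 [ 0.3409  0.1473  0.0011]
 [ 0.3443  0.1547 -0.0008]
 [ 0.3421  0.1256  0.0027]
 [ 0.345   0.1332  0.0004]
 [ 0.3513  0.1379  0.0009]
 [ 0.357   0.1431  0.001 ]
 [ 0.3502  0.1182  0.0007]
 [ 0.3565  0.1229  0.0013]
 [ 0.3641  0.1264  0.003 ]
 [ 0.3712  0.1304  0.0044]] [-0.1925  0.0749  0.0013]
```

View pics/sc18.png

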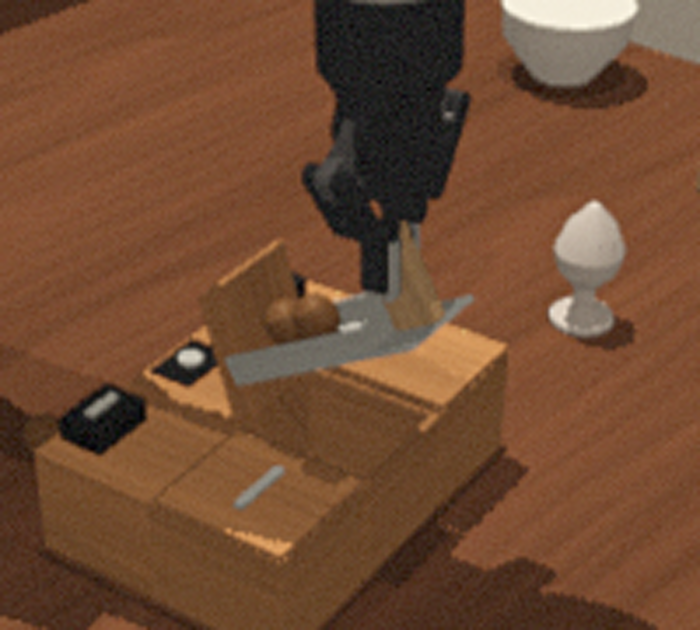

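View pics/w18.png

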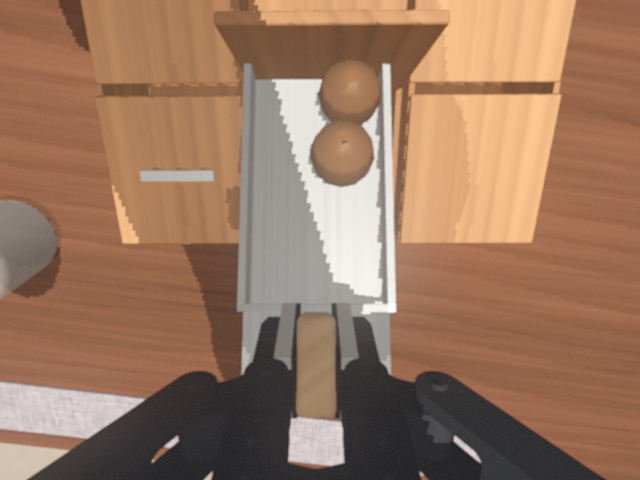

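Request:
apply_moves:
  commands:
    - [[0,0.35,0.15,-0.25,0],[0,0.35,0,-0.25,0],[0,0.3,0,-0.2,0],[0,0,0,0,0],[0,-0.5,0,0.2,0],[0,-0.6,0,0.2,0],[0,0,0,0,0],[0,0,0,0,0],[0,0,0,0,0],[0,0,0,0,0]]

```text
time: 40.45
tcp_pos: [0.6426, 0.086, 0.1891]
orientation: [-179.5, 3.2, -171.9]
ft_force: [0.3, 1.1, -2.8]
width: 0.0114
```

```bash
python3 rel.py w19; python3 -c "
from pose import *
c=cams.capture('scene'); cv2.imwrite('pics/sc19.png',cv2.resize(c['color'][110:290,210:420],None,fx=3.5,fy=3.5,interpolation=2)[:,:,::-1])"
```

```text
n 25432 along [-0.0272  0.0568] lat [-0.0321  0.0315] z [-0.0839 -0.0428  0.0024]
slope along,lat deg [-47.4299  -1.5369] floor z at TCP axis 0.15713763426241945 TCP plinth [ 0.0849 -0.0042  0.1891] yaw plinth -180.50728007268637
```

View pics/sc19.png

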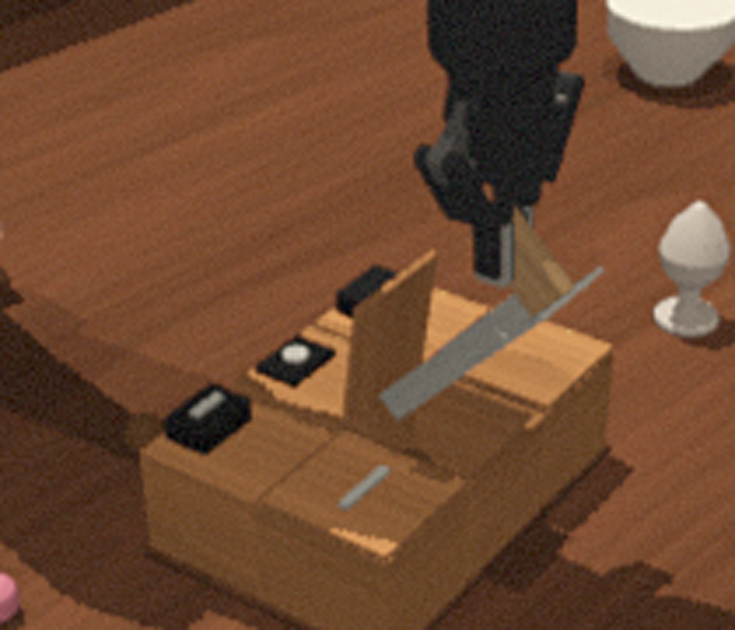

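View pics/w19.png

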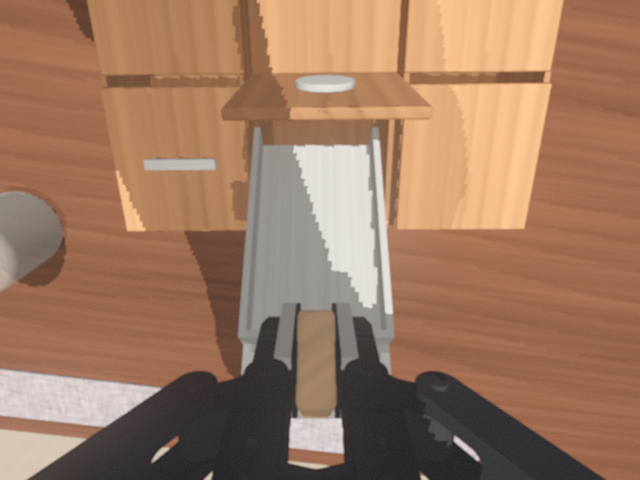

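Both walnuts are out of the tray. The third rests on the table by the bar key, at scene pixel (251,233). Next: set the tray down behind the box, then fetch that walnut with the jaws.

Request:
apply_moves:
  commands:
    - [[0,-0.9,0,0,0],[0,-0.95,0,0,0],[0,-0.95,0,0,0],[0,-0.95,0,0,0],[0,-0.9,0,0.4,0],[0,-0.85,0,0.6,0],[0,0,0,0.7,0],[0,0,0,0.7,0],[0,0,0,0.6,0],[0,0,0,0.5,0]]

```text
time: 41.8
tcp_pos: [0.8161, 0.1091, 0.0918]
orientation: [-179.5, 3.3, -171.9]
ft_force: [0.1, -0.2, -2.6]
width: 0.0111
```

```bash
python3 rel.py w20; python3 - <<'E'
from pose import *
c=cams.capture('scene'); save(c,'sc20'); P=cloud(c)[...,:3]; Q=pl(P)
hsv=cv2.cvtColor(c['color'],cv2.COLOR_RGB2HSV)
m=(c['depth']>0)&(P[...,2]>.008)&(P[...,2]<.04)&(Q[...,0]<-.1)&(Q[...,0]>-.26)&(abs(Q[...,1])<.2)
k,lab,st,ce=cv2.connectedComponentsWithStats(m.astype(np.uint8))
for i in range(1,k):
    if st[i,4]>8: q=P[lab==i]; print(st[i,4],ce[i],(q.min(0)+q.max(0))/2,q.min(0),q.max(0),pl(q.mean(0)))
c=cams.capture('side'); save(c,'si20'); P=cloud(c)[...,:3]; Q=pl(P)
m=(c['depth']>0)&(P[...,2]>.008)&(P[...,2]<.04)&(Q[...,0]<-.1)&(Q[...,0]>-.26)&(abs(Q[...,1])<.2)
k,lab,st,ce=cv2.connectedComponentsWithStats(m.astype(np.uint8))
for i in range(1,k):
    if st[i,4]>8: q=P[lab==i]; print('side',st[i,4],ce[i],(q.min(0)+q.max(0))/2,q.min(0),q.max(0),pl(q.mean(0)))
E
```

```text
n 25845 along [-0.0272  0.0573] lat [-0.0324  0.0359] z [-0.0862 -0.0434  0.0023]
slope along,lat deg [-47.2381  -1.9454] floor z at TCP axis 0.05916919986310437 TCP plinth [ 0.2599 -0.0072  0.0918] yaw plinth -180.53312143720913
89 [250.2809 232.3596] [0.4034 0.0061 0.0193] [ 0.3912 -0.0073  0.0087] [0.4156 0.0196 0.0298] [-0.1611 -0.0513  0.0223]
side 169 [408.355  315.9882] [0.4017 0.0097 0.0193] [ 0.3871 -0.0036  0.0087] [0.4162 0.023  0.03  ] [-0.1663 -0.0414  0.0201]
```

View pics/sc20.png

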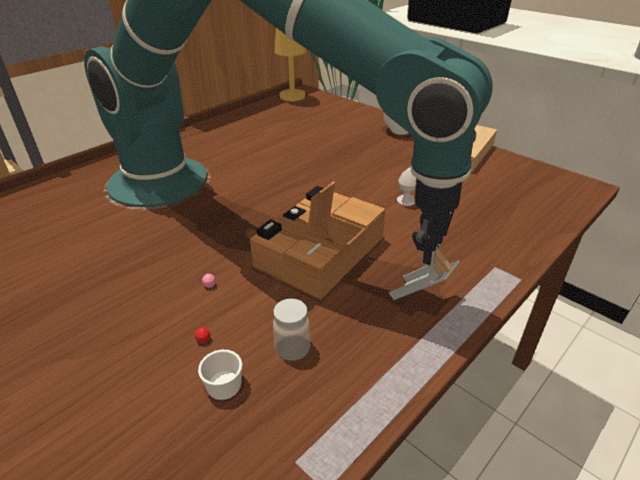

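View pics/si20.png

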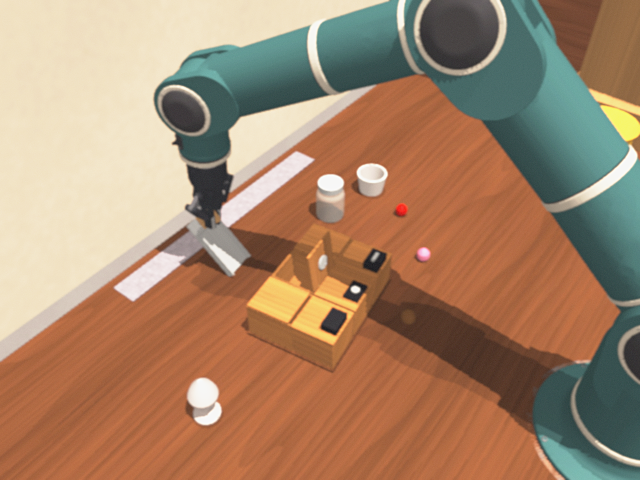

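Request:
apply_moves:
  commands:
    - [[0,0,0,0.4,0],[0,0,0,0.5,0],[0,0,0,0.5,0],[0,0,0,0.5,0],[0,0,0,0.4,0],[0,0,0,0.2,0],[0,0,0,0,0],[0,0,0,0,0],[0,0,0,0,0],[0,0,0,0,0]]
  grip_force: 20

```text
time: 43.2
tcp_pos: [0.8541, 0.1137, 0.0577]
orientation: [-179.6, 8.0, -172.2]
ft_force: [-0.8, 0.8, -1.9]
width: 0.0115
```

```bash
python3 rel.py w21
```

```text
n 43733 along [-0.027  0.089] lat [-0.0464  0.0414] z [-0.0548 -0.0288  0.0053]
slope along,lat deg [-15.5169   3.5781] floor z at TCP axis 0.032689883809957854 TCP plinth [ 0.2982 -0.0083  0.0577] yaw plinth -180.78429402635638
```

View pics/w21.png

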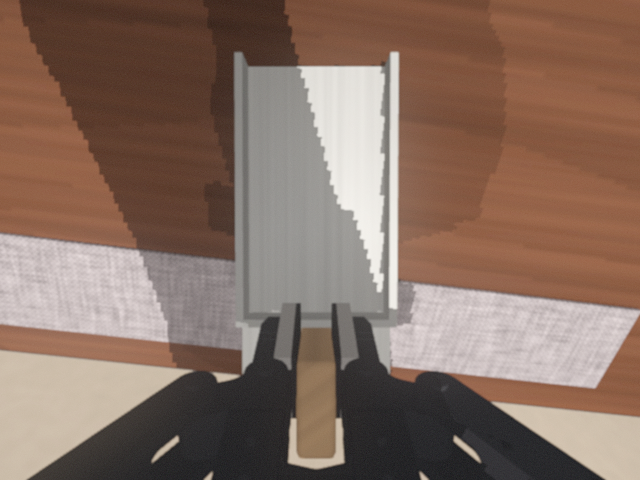

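Request:
apply_moves:
  commands:
    - [[0,0,0,-0.5,0],[0,0.9,0,-0.15,0],[0,0.9,0,-0.1,0],[0,0.5,0,0,0],[0,0,0,0.4,0],[0,-0.1,0,0.4,0],[0,-0.1,0,0.35,0],[0,-0.1,0,0.3,0],[0,-0.1,0,0.25,0],[0,0,0,0,0]]

```text
time: 44.5
tcp_pos: [0.8084, 0.1074, 0.0281]
orientation: [-179.7, 8.8, -172.2]
ft_force: [-0.1, -0.0, 0.9]
width: 0.0115
```

```bash
python3 rel.py w22
```

```text
n 59255 along [-0.023   0.1075] lat [-0.032   0.0365] z [-0.0247 -0.0157  0.0053]
slope along,lat deg [-8.0191 -0.5743] floor z at TCP axis 0.01897721655719313 TCP plinth [ 0.252  -0.0078  0.0281] yaw plinth -180.8347127975671
```

View pics/w22.png

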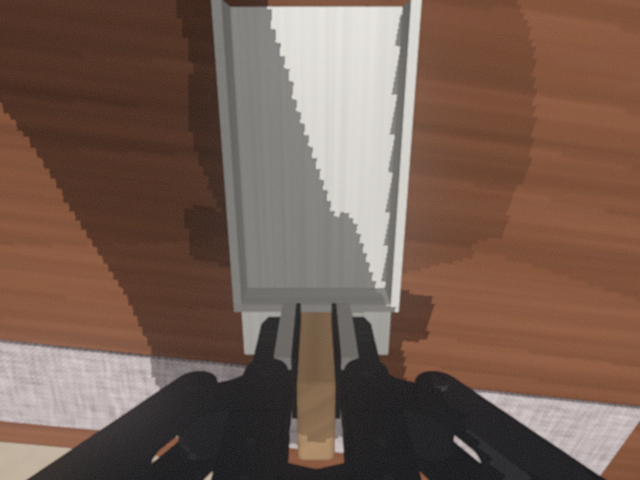

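Request:
apply_moves:
  commands:
    - [[0,-0.05,0,0.25,0],[0,-0.05,0,0.25,0],[0,0,0,0,0],[1,0,0,0,0],[1,0,0,0,0],[1,0,0,0,0],[1,0,0,-0.5,0],[1,0,0,-0.9,0],[1,0,0,-0.95,0],[1,0,0,-0.95,0]]

```text
time: 45.8
tcp_pos: [0.7972, 0.1066, 0.1175]
orientation: [-179.7, 8.8, -172.2]
ft_force: [0.5, -0.4, -0.4]
width: 0.0852
```

```bash
python3 - <<'E'
from pose import *
o=sensors.get_obs(); print(o['joint_pos'])
c=cams.capture('wrist'); save(c,'w23'); P=cloud(c)[...,:3]; Q=pl(P); hsv=cv2.cvtColor(c['color'],cv2.COLOR_RGB2HSV)
m=(c['depth']>0)&(hsv[...,1]<60)&(hsv[...,2]>90)&(P[...,2]>-.01)&(P[...,2]<.03)&(Q[...,0]>.09)&(Q[...,0]<.28)&(abs(Q[...,1])<.06)
k,lab,st,ce=cv2.connectedComponentsWithStats(m.astype(np.uint8)); q=Q[lab==st[1:,4].argmax()+1]
print(len(q),q.min(0),q.max(0)); A=np.c_[q[:,:2],np.ones(len(q))]; s=q[:,2]<.008; g=np.linalg.lstsq(A[s],q[s,2],rcond=None)[0]; print(np.degrees(np.arctan(g[:2])),g)
E
```

```text
[ -0.1414  44.0279 -16.6566  75.0219  15.3155  54.239   78.2348]
24711 [ 0.1437 -0.0431 -0.0012] [0.28   0.0285 0.0298]
[ 0.0535 -0.0555] [ 0.0009 -0.001   0.0037]
```

View pics/w23.png

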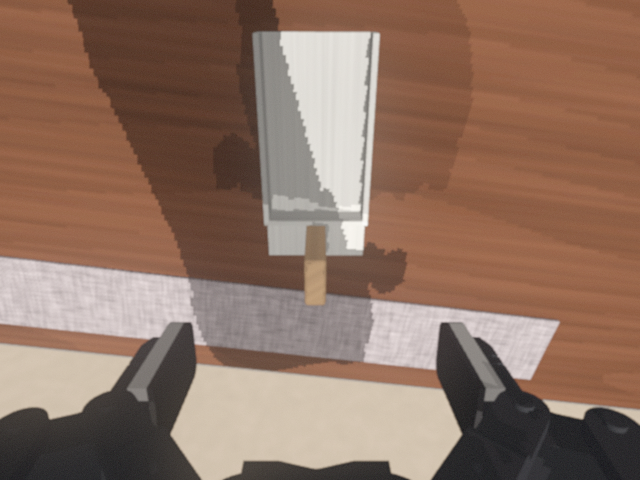

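Tray stands flat, at X 144 to 282 mm in the plinth frame, clear of the box. Now the stray brown walnut, at world (0.403, 0.008).

Request:
apply_moves:
  commands:
    - [[1,0.9,-0.15,-0.7,0],[1,1,-0.15,-0.7,0],[1,1,-0.15,-0.7,0],[1,1,-0.15,-0.6,0],[1,1,-0.15,-0.5,0],[1,1,-0.15,-0.4,0],[1,1,-0.15,-0.155,0],[1,1,-0.15,-0.155,0],[1,1,-0.15,-0.155,0],[1,1,-0.15,-0.155,0]]
  grip_force: 25

```text
time: 47.1
tcp_pos: [0.4862, 0.0194, 0.2209]
orientation: [-179.3, 10.5, -172.1]
ft_force: [1.5, -0.2, -0.5]
width: 0.0852
```

Request:
apply_moves:
  commands:
    - [[1,1,0,0.2,0],[1,1,0,0.4,0],[1,1,0,0.5,0],[1,0.95,0,0.6,0],[1,0,0,0.8,0],[1,0,0,0.8,0],[1,0,0,0.8,0],[1,0,0,0.6,0],[1,0,0,0,0],[1,0,0,0,0]]

```text
time: 48.35
tcp_pos: [0.3976, 0.0032, 0.0703]
orientation: [-178.6, 11.9, -171.9]
ft_force: [-0.0, 0.1, 1.0]
width: 0.0852
```

```bash
python3 - <<'E'
from pose import *
o=sensors.get_obs(); t=o['tcp_pos']
from scipy.spatial.transform import Rotation as Rn
R=Rn.from_euler('xyz',o['orientation'],degrees=True).as_matrix(); print(t,o['orientation'])
c=cams.capture('wrist'); save(c,'w24'); P=cloud(c)[...,:3]
m=(c['depth']>0)&(P[...,2]>.006)&(P[...,2]<.032)&(np.hypot(P[...,0]-.4025,P[...,1]-.008)<.035)
k,lab,st,ce=cv2.connectedComponentsWithStats(m.astype(np.uint8)); i=st[1:,4].argmax()+1; q=P[lab==i]
n=(q.min(0)+q.max(0))/2; print(st[i],n,q.min(0),q.max(0))
from scipy.optimize import least_squares
s=least_squares(lambda p: np.linalg.norm(q-p,axis=1)-.014,[n[0],n[1],.014]).x; print('sphere',s)
print('in tool frame',R.T@(s-t))
E
```

```text
[0.3976 0.0032 0.0703] [-178.5831   11.8857 -171.9096]
[ 298  221   55   56 2340] [0.4031 0.0072 0.0187] [ 0.3893 -0.0067  0.0083] [0.417  0.0211 0.029 ]
sphere [0.4044 0.0077 0.0141]
in tool frame [0.0044 0.0048 0.0564]
```

View pics/w24.png

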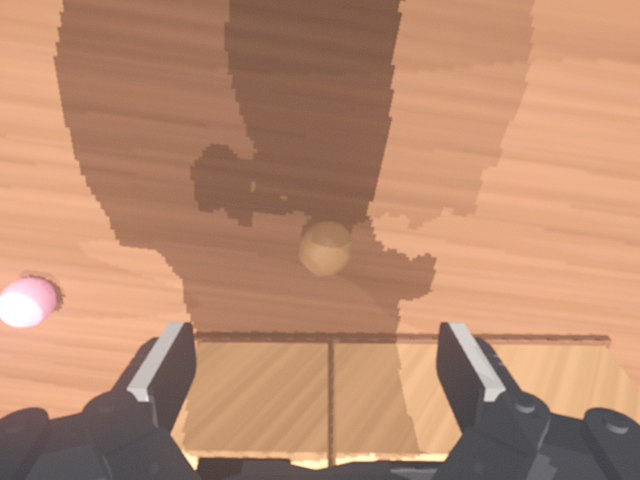

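Request:
apply_moves:
  commands:
    - [[1,0.15,0.16,0.65,0],[1,0,0,0.7,0],[1,0,0,0.65,0],[1,0,0,0.5,0],[1,0,0,0,0],[0,0,0,0,0],[0,0,0,0,0],[0,0,0,0,0],[0,0,0,0,0],[0,0,0,0,0]]
  grip_force: 30

```text
time: 49.65
tcp_pos: [0.4119, 0.0059, 0.0043]
orientation: [-178.2, 12.5, -172.0]
ft_force: [0.1, 0.5, 0.6]
width: 0.0257
```

Width 25.7 mm means it pinched above the walnut's equator, so I'll regrip about 10 mm lower.

Request:
apply_moves:
  commands:
    - [[0.7,0,0,0,0],[0.7,0,0,0,0],[0.7,0.05,0.05,0.2,0],[0.7,0,0,0.17,0],[0.7,0,0,0,0],[0,0,0,0,0],[0,0,0,0,0],[0,0,0,0,0],[0,0,0,-0.3,0],[0,0,0,-0.7,0]]
  grip_force: 30

```text
time: 50.9
tcp_pos: [0.4053, 0.0078, 0.0222]
orientation: [-178.2, 12.4, -171.9]
ft_force: [0.0, -0.8, 0.1]
width: 0.0271
```

```bash
python3 - <<'E'
from h import *
c=cams.capture('wrist'); save(c,'w25')
E
```

```text
(no output)
```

View pics/w25.png

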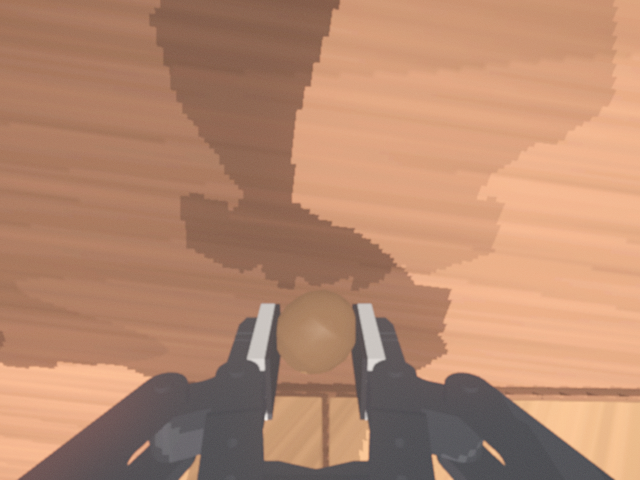

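The walnut is held at 27 mm. Lifting it over the open lid to the round well.

Request:
apply_moves:
  commands:
    - [[0,-0.3,0,-0.9,0],[0,-0.3,0,-1,0],[0,-0.3,0,-1,0],[0,-0.3,0,-1,0],[0,-0.3,0.1,-1,0],[0,-0.4,0.2,-0.8,0],[0,-0.8,0.25,0,0],[0,-0.95,0.25,0.1,0],[0,-0.95,0.25,0.1,0],[0,-0.95,0.25,0.1,0]]

```text
time: 52.2
tcp_pos: [0.5285, 0.068, 0.223]
orientation: [-177.7, 12.6, -172.1]
ft_force: [-0.3, -0.7, 0.0]
width: 0.0268
```

```bash
python3 - <<'E'
from pose import *
from scipy.spatial.transform import Rotation as Rn
o=sensors.get_obs(); t=o['tcp_pos']; R=Rn.from_euler('xyz',o['orientation'],degrees=True).as_matrix(); print(t,o['orientation'],o['width'])
g=t-R[:,2]*.02; print('nut est',g,pl(g))
T=np.array([*(O+.052*e),.0]); d=T-g; d[2]=0; print('horizontal move in tool',R.T@d)
E
```

```text
[0.5285 0.068  0.223 ] [-177.733    12.5791 -172.1408] 0.026799714319471164
nut est [0.5241 0.0682 0.2425] [-0.0349 -0.0041  0.2425]
horizontal move in tool [-0.0847  0.006   0.0187]
```

Request:
apply_moves:
  commands:
    - [[0,-0.94,0.07,0.2,0],[0,-0.94,0.07,0.2,0],[0,-0.94,0.07,0.2,0],[0,0.15,0,0.6,0],[0,0.2,0,0.85,0],[0,0.2,0,0.85,0],[0,0.15,0,0.75,0],[0,0.05,0,0.3,0],[0,0,0,0,0],[0,0,0,0,0]]

```text
time: 53.45
tcp_pos: [0.6151, 0.0818, 0.1135]
orientation: [-177.7, 12.4, -172.1]
ft_force: [1.1, -0.4, -0.2]
width: 0.0268
```

```bash
python3 - <<'E'
from pose import *
from scipy.spatial.transform import Rotation as Rn
o=sensors.get_obs(); t=o['tcp_pos']; R=Rn.from_euler('xyz',o['orientation'],degrees=True).as_matrix(); print(t,o['orientation'],o['width'],o['ft_force'])
g=t-R[:,2]*.02; print('nut est',pl(g))
c=cams.capture('wrist'); save(c,'w26')
c=cams.capture('scene'); cv2.imwrite('pics/sc26.png',cv2.resize(c['color'][110:290,240:420],None,fx=3.5,fy=3.5,interpolation=2)[:,:,::-1])
E
```

```text
[0.6151 0.0818 0.1135] [-177.6562   12.4048 -172.1338] 0.026760933571790074 [ 1.1461 -0.3811 -0.1819]
nut est [ 0.0528 -0.0034  0.133 ]
```

View pics/w26.png

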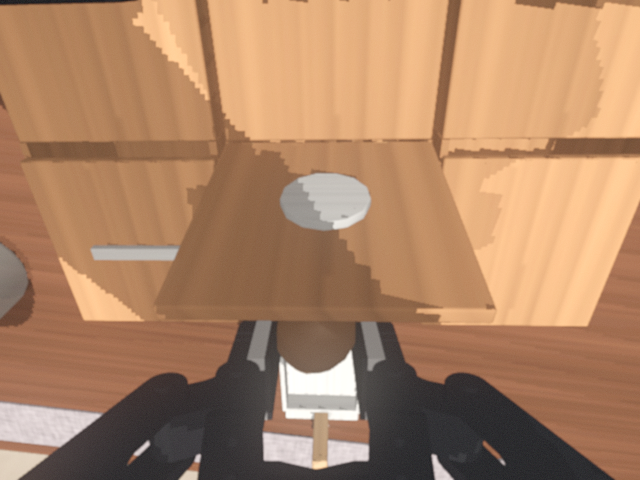

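View pics/sc26.png

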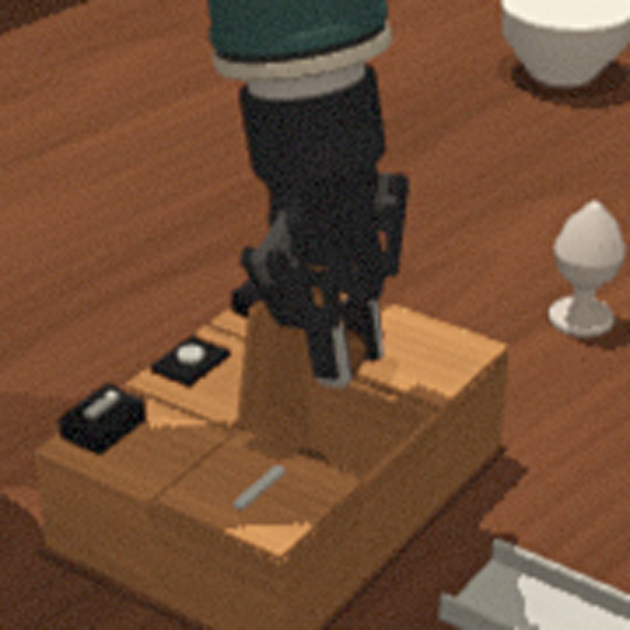

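Request:
apply_moves:
  commands:
    - [[0.7,0,0,0,0],[0.7,0,0,0,0],[0.7,0,0,0,0],[0.7,-0.15,0,-0.5,0],[0.7,-0.25,0,-0.9,0],[0.7,-0.25,0,-0.9,0],[0.7,-0.25,0,-0.9,0],[0.7,-0.25,0,-0.9,0],[0.7,-0.25,0,-0.5,0],[0.7,-0.5,0,0,0]]

```text
time: 54.8
tcp_pos: [0.6409, 0.0924, 0.2724]
orientation: [-177.6, 12.6, -172.0]
ft_force: [-0.0, -1.0, -0.1]
width: 0.0593
```

```bash
python3 - <<'E'
from pose import *
print(sensors.get_obs()['tcp_pos'])
for n in ('wrist','side','scene'):
    c=cams.capture(n); save(c,n+'27')
    if n=='scene': cv2.imwrite('pics/sc27.png',cv2.resize(c['color'][150:290,230:430],None,fx=4,fy=4,interpolation=2)[:,:,::-1])
E
```

```text
[0.6409 0.0924 0.2724]
```

View pics/wrist27.png

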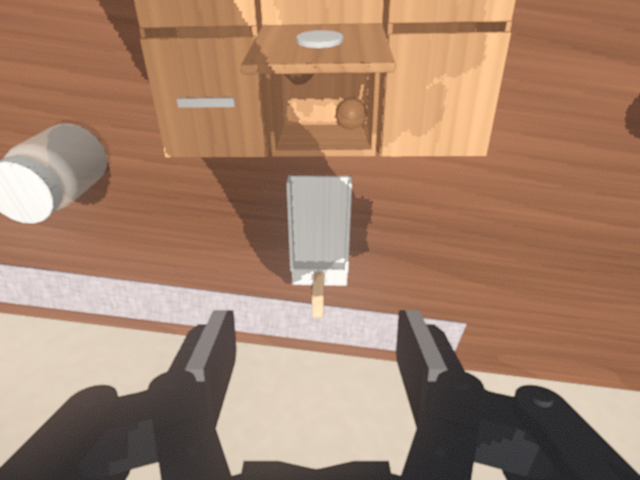

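View pics/sc27.png

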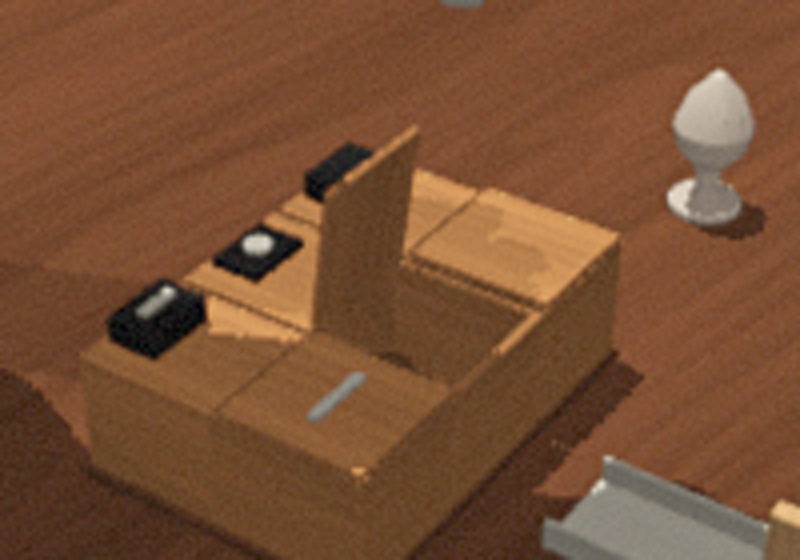

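View pics/side27.png

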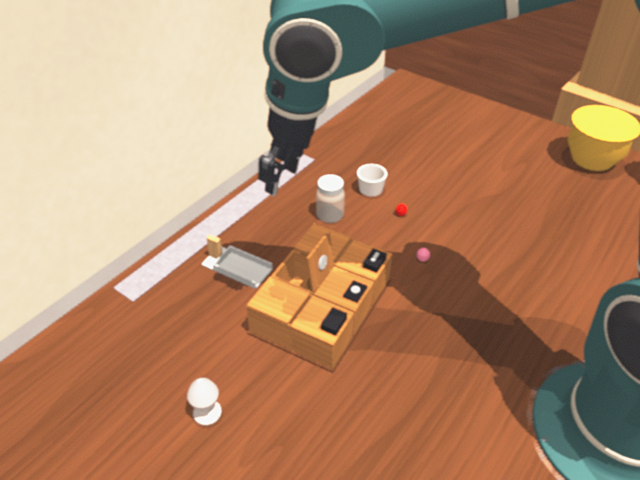

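```bash
python3 - <<'E'
from pose import *
c=cams.capture('wrist'); P=cloud(c)[...,:3]; Q=pl(P)
print(P[118,636],P[110,637], Q[112,350],Q[78,298])
cv2.imwrite('pics/w28.png',cv2.resize(c['color'][20:170,230:420],None,fx=4,fy=4,interpolation=2)[:,:,::-1])
m=(c['depth']>0)&(Q[...,0]>0)&(Q[...,0]<.083)&(abs(Q[...,1])<.037)&(P[...,2]>.016)&(P[...,2]<.07)
k,lab,st,ce=cv2.connectedComponentsWithStats(m.astype(np.uint8))
for i in range(1,k):
    if st[i,4]>20: q=Q[lab==i]; print(st[i,4],ce[i],q.min(0),q.max(0))
E
```

```text
[ 0.6012  0.3749 -0.0005] [0.5939 0.3708 0.0013] [0.0679 0.0229 0.0404] [ 0.0403 -0.0201  0.0389]
223 [297.6906  79.3991] [ 0.0376 -0.0331  0.0286] [ 0.0484 -0.0099  0.0408]
764 [349.9908 113.8508] [0.0603 0.0103 0.0248] [0.083  0.0367 0.0435]
```

View pics/w28.png

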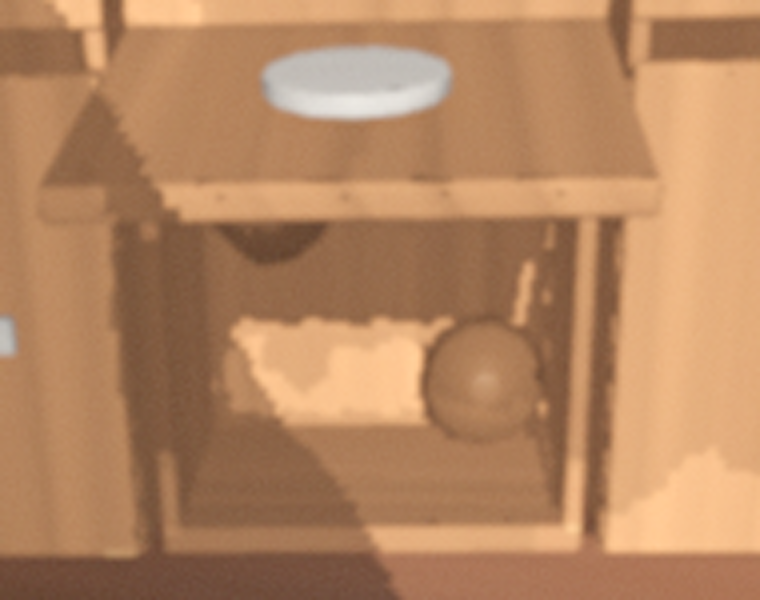

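Two walnuts are visible in the well, and the brown patch at the right edge is only the lotus's shadow on the table (z≈0). I'll back the camera off to look under the lid for the third.

Request:
apply_moves:
  commands:
    - [[0.7,-1,0,0.2,0],[0.7,-1,0,0.2,0],[0.7,-1,0,0.2,0],[0.7,-1,0,0.2,0],[0.7,-1,0,0.2,0],[0.7,0,0,0,0],[0.7,0,0,0,0],[0.7,0,0,0,0],[0.7,0,0,0,0],[0.7,0,0,0,0]]

```text
time: 56.25
tcp_pos: [0.7909, 0.1125, 0.27]
orientation: [-177.6, 12.1, -171.9]
ft_force: [0.1, -0.7, 0.8]
width: 0.06
```

```bash
python3 - <<'E'
from pose import *
c=cams.capture('wrist'); save(c,'w29'); P=cloud(c)[...,:3]; Q=pl(P)
m=(c['depth']>0)&(Q[...,0]>-.005)&(Q[...,0]<.083)&(abs(Q[...,1])<.038)&(P[...,2]>.02)&(P[...,2]<.06)
k,lab,st,ce=cv2.connectedComponentsWithStats(m.astype(np.uint8))
for i in range(1,k):
    if st[i,4]>20: q=Q[lab==i]; print(st[i,4],ce[i],q.min(0),q.max(0))
v,u=np.where(m); 
m=(Q[...,0]>-.01)&(Q[...,0]<.1)&(abs(Q[...,1])<.05)&(P[...,2]>.0)&(P[...,2]<.17); v,u=np.where(m); a,b,cc,d=max(v.min()-5,0),v.max()+5,max(u.min()-5,0),u.max()+5
cv2.imwrite('pics/w29b.png',cv2.resize(c['color'][a:b,cc:d],(760,int(760*(b-a)/(d-cc))) if (b-a)<.75*(d-cc) else (int(560*(d-cc)/(b-a)),560),interpolation=2)[:,:,::-1])
E
```

```text
Traceback (most recent call last):
ValueError: zero-size array to reduction operation minimum which has no identity
```

View pics/w29.png

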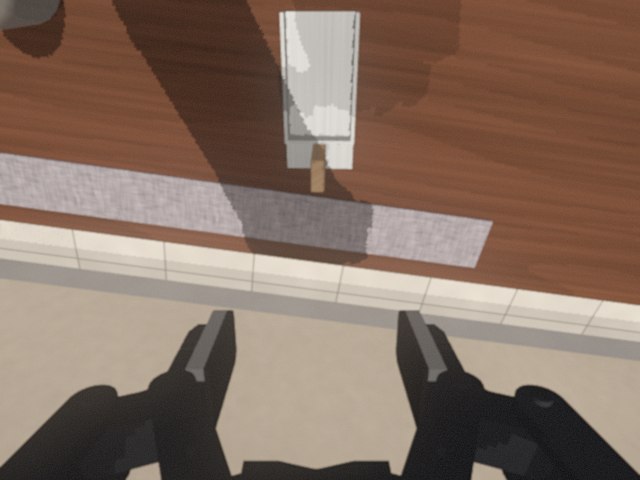

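Request:
apply_moves:
  commands:
    - [[0.7,0.9,0,-0.2,0],[0.7,0.9,0,-0.2,0],[0.7,0.9,0,-0.2,0],[0.7,0.4,0,-0.1,0],[0.7,0,0,0,0],[0.7,0,0,0,0],[0.7,0,0,0,0],[0.7,0,0,0,0],[0.7,0,0,0,0],[0.7,0,0,0,0]]

```text
time: 57.55
tcp_pos: [0.6957, 0.0998, 0.2707]
orientation: [-177.7, 12.1, -171.9]
ft_force: [0.1, 0.3, 0.8]
width: 0.0598
```

```bash
python3 - <<'E'
from pose import *
c=cams.capture('wrist'); P=cloud(c)[...,:3]; Q=pl(P)
cv2.imwrite('pics/w30.png',cv2.resize(c['color'][0:150,220:420],None,fx=4,fy=4,interpolation=2)[:,:,::-1])
m=(c['depth']>0)&(Q[...,0]>-.005)&(Q[...,0]<.083)&(abs(Q[...,1])<.038)&(P[...,2]>.02)&(P[...,2]<.06)
k,lab,st,ce=cv2.connectedComponentsWithStats(m.astype(np.uint8))
for i in range(1,k):
    if st[i,4]>20: q=Q[lab==i]; print(st[i,4],ce[i],q.min(0),q.max(0))
s=cams.capture('scene'); save(s,'sc30'); P=cloud(s)[...,:3]; Q=pl(P); dark=s['color'].max(-1)<70
for nm,y in (('bar',-.086),('round',0),('plain',.086)):
    m=dark&(abs(Q[...,0]+.07)<.015)&(abs(Q[...,1]-y)<.022)&(P[...,2]>.075)&(P[...,2]<.11); print(nm,m.sum(),np.median(P[m][:,2]))
E
```

```text
413 [274.7676  31.1065] [ 0.0379 -0.038   0.02  ] [ 0.0829 -0.0374  0.0599]
358 [295.6648   5.5447] [ 0.0387 -0.0355  0.0246] [ 0.0489 -0.0092  0.0412]
910 [353.1484  46.3319] [0.0603 0.0103 0.0249] [0.083  0.037  0.0441]
bar 157 0.09692265749218476
round 107 0.08676308285015122
plain 82 0.09783349422086957
```

View pics/w30.png

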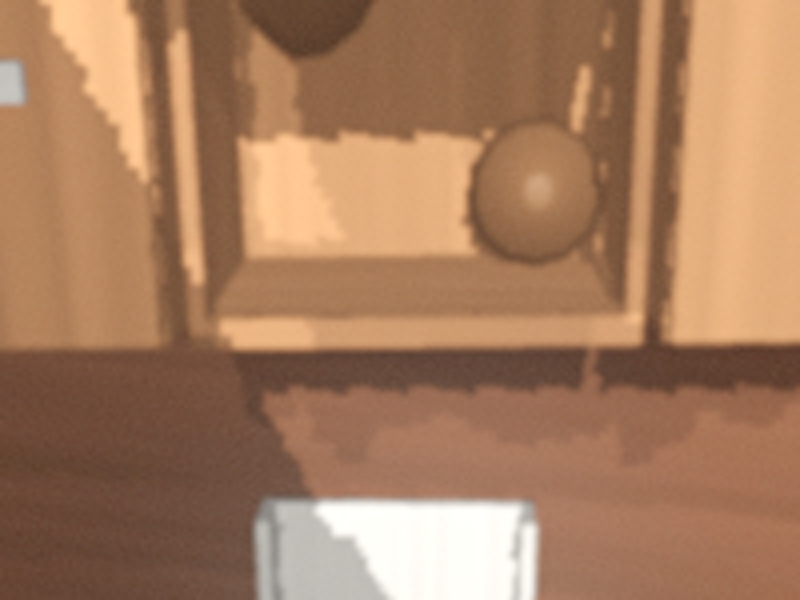

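View pics/sc30.png

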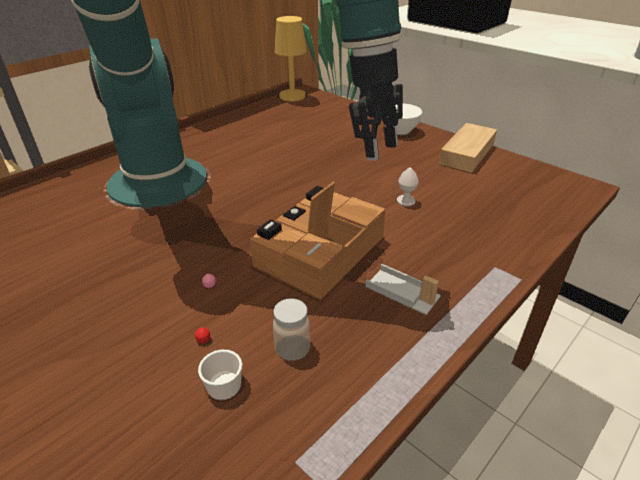

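Request:
apply_moves:
  commands:
    - [[0.7,0.3,0,-0.9,0],[0.7,0.1,0,-0.9,0],[0.7,0,0,-0.5,0],[0.7,0,0,0,0],[0.7,0,0,0,0],[0.7,0,0,0,0],[0.7,0,0,0,0],[0.7,0,0,0,0],[0.7,0,0,0,0],[0.7,0,0,0,0]]

```text
time: 58.9
tcp_pos: [0.6687, 0.0981, 0.3358]
orientation: [-177.7, 12.0, -172.0]
ft_force: [-0.0, 0.1, 0.4]
width: 0.0599
```

```bash
python3 - <<'E'
from pose import *
c=cams.capture('wrist'); P=cloud(c)[...,:3]; Q=pl(P)
cv2.imwrite('pics/w31.png',cv2.resize(c['color'][0:130,240:410],None,fx=4.5,fy=4.5,interpolation=2)[:,:,::-1])
m=(c['depth']>0)&(Q[...,0]>-.005)&(Q[...,0]<.083)&(abs(Q[...,1])<.036)&(P[...,2]>.02)&(P[...,2]<.06)
k,lab,st,ce=cv2.connectedComponentsWithStats(m.astype(np.uint8))
for i in range(1,k):
    if st[i,4]>20: q=Q[lab==i]; print(st[i,4],ce[i],q.min(0),q.max(0))
E
```

```text
820 [300.1659  24.9988] [ 0.0208 -0.0355  0.0214] [ 0.0486 -0.0074  0.0415]
318 [333.1792  13.6352] [ 0.02   -0.0034  0.0261] [0.0322 0.022  0.0407]
617 [347.2917  68.4149] [0.0605 0.0104 0.0245] [0.0829 0.0359 0.0434]
```

View pics/w31.png

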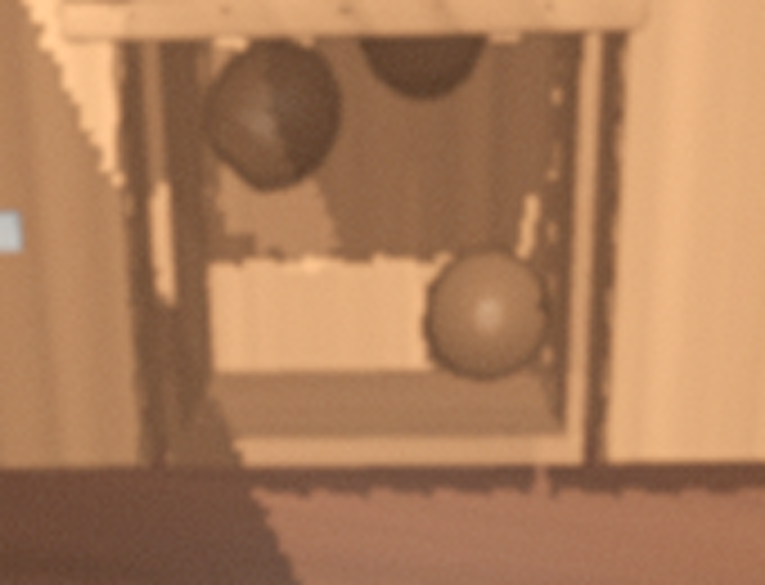

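All three walnuts lie on the well floor, tops at about 41 to 43 mm and below the mouth. The robot touches nothing, so I'm handing in.

```bash
python3 -c "
from rig import r
print(r.job_done())"
```

```text
the job is handed in; nothing more can be done
None
```

I handed the job in at about 59 s of the 72 s allowed. All three walnuts are in the round well and the tray is back on the altar top, but it did not go cleanly.

**What I did**
- **Key:** I pressed the round-stud key until it latched. The highest force I read was about 5 N. Its lid opened, and the bar key popped up and shut its own lid.
- **Tipping:** the tool can't tilt on command, so I held the tray by its fin and pushed the spout against the open lid, reading about 6 N. That pivoted the tray to about 47°, and two walnuts fell into the well.
- **Third walnut:** it had rolled off onto the table, so I fetched it with the jaws and dropped it in.
- **Tray:** I set it down flat behind the box and let go.

**Last checks**
- **Walnuts:** the camera showed all three on the well floor, with their tops about 41–43 mm above the altar, below the 80 mm mouth.
- **Keys:** the round cap read 87 mm high (down), and the bar and plain caps read 97–98 mm (up).
- **Tray:** it measured level within 0.1°, with its nearest edge about 50 mm behind the box.
- **Bystanders:** the jar, lotus bud, cup and the pink and red look-alikes looked unmoved. I judged that by eye and did not re-measure them.

**What went wrong**
- **Dropped tray:** my first carrying grip was too small, and the tray fell onto the box with the walnuts still in it. I regrasped it from there; the third walnut rolled off during the move after that.
- **Fingertip position:** the tips sat about 25 mm farther back than the description says, so I used the measured offset.
- **Tool tilt:** the tool ended up tilted about 12°, mostly from being pushed while I lowered the tray.
- **Tipping step:** I checked this only from the measured tilt and spout position; no verdict is reported.

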